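Blow the dust off a batch of smartwatches on the rotary index table

ROBOT

A 6-joint arm with a two-finger parallel gripper is mounted at the origin on the work surface. World frame = base frame: x ahead of the robot, y to its left, z up, the work surface at z = 0. Lengths are in mm, angles in degrees, forces in N, time in s.
With the tool pointing down it reaches from about 350 to 850 mm from the base axis. Payload 8.1 kg.
Tool frame: the origin (TCP) lies at the very end of the fingers, on their centre line; the grasp point (between the pads) lies 19 mm behind it; z points along the fingers, y is the line along which they close (so a half turn about z gives the same grasp; the last joint's range is limited). The gripper opens to 93 mm and grips with 3 to 60 N. Pads are 15 mm wide; open, the fingers measure 128 mm over their backs; the gripper's body (75 mm by 188 mm) begins 65 mm behind the grasp point.
Start: joints at [59.794, 7.471, 85.268, -0, 87.261, -4.893], TCP at [256.52, 542.404, 218.635] pointing down, gripper open.
Joint ranges: [-169.43, 169.43], [-51.17, 129.36], [1.28, 143.12], [-76.62, 256.62], [0, 156.53], [-152.29, 152.29]. Speed limits (degrees/s): [136.94, 136.94, 159.86, 180, 180, 180].

INTERFACE

Orientations are given as a 3x3 rotation matrix whose columns are the frame's x, y, z axes.
In Python, from station import r gives the robot as it stands. The module is installed in compiled form; this text tells all that it offers.
- The arm moves only by the tool step_arm, never from a script. Its argument "moves" is one flat list of numbers, 7 for each row, row after row: the shift along the tool's x, y, z in cm, then the turn, a rotation vector about the tool's x, y, z in rad, then the opening, from 0 (shut) to 1 (fully open). In form: [x, y, z, ax, ay, az, jaw, x, y, z, ax, ay, az, jaw, ...]. A call has exactly 5 rows; each row is the pose to reach, as a shift and turn from the pose commanded when the call began, along the tool's axes at that moment; what a row does not reach only later rows make up. A row lasts 1/12 s, in which the tool goes at most 41.7 mm and 7.16 degrees, less where a joint would pass 70% of its speed; a pose out of reach is approached as far as the arm can. A call with a gripper value outside its range is refused whole. The fingers move at their own pace and stop on an object; "grip_force" is the grip in N (left out, the last holds). Time passes only in rows, so rows that repeat a pose let the fingers close, or fill a call up. It gives the time, the measured TCP pose, the force, the opening and the grip force at its end, in the units of the state.
- r.get_state(): the state, without advancing time (a new reading comes with each control period).
- r.snapshot(name): name is "scene" or "top" or "wrist"; returns a dict with "color" (400x640x3 uint8, blue, green, red), "intrinsics" (3x3 intrinsics, pixels), "world_to_cam" (4x4, takes a point from world to camera coordinates). Camera axes: x right, y down, z forward; pixel columns grow to the right and rows downward; lengths in mm; the calibration is good to about 2 mm. The wrist camera is an equidistant fisheye: a pixel r from the principal point sees the ray r / f radians off the axis. A picture is of the moment at which its call begins. There is no depth.
- r.hand_in(): hands the job in; it is judged then, once.
The state is a dict: "time_s": time; "joint_positions": joint angles; "qd": joint speeds; "joint_torque": joint torques, N m; "ee_pos": TCP position; "orientation": TCP orientation; "force": force on the tool from outside, world axes, zero at the start; "moment": the same for the moment, N m; "width": opening from 0.0 (shut) to 1.0 (fully open); "grasp_force": force on a finger pad.
Only numpy, scipy, OpenCV 4.12 (cv2) and the standard library are available. Lean on these libraries where they do the work, as an engineer would, in place of code of your own. Each camera call takes 0.05 s, during which the arm holds its last target. There are 200 camera calls.

TASK

Put all the smartwatches waiting on the blue mat into the nests of the rotary index table, one to a nest, display up; then pull up the red spring index ring, turn the table clockwise to the next notch and let the pin drop home, so that the watches stand in front of the air gun. Squeeze the trigger of the fixed air gun fully for about two seconds to blow off the dust, and let it go. Pull the ring again, turn the table on clockwise to the next notch and let it lock there, then lay all the watches flat on the floor of the white clean tray, display up and not stacked, leaving everything else on the bench where it is.

Things in the scene. Friction and masses are not known exactly. Their poses are not given: they have to be found in the camera images.
- watch1: smartwatch without strap: grey metal case 44 x 38 x 12 mm (its x, y, z), black display on top, 45 g. Origin: centre of its underside; x along its 44 mm length, z up out of the display. Two or three of watch1 to watch3 are present (None: absent). They start flat on the blue mat (150 x 250 x 3 mm, at the robot's left), about 80 mm apart.
- watch2: smartwatch without strap: grey metal case 44 x 38 x 12 mm (its x, y, z), black display on top, 45 g. Origin: centre of its underside; x along its 44 mm length, z up out of the display. Two or three of watch1 to watch3 are present (None: absent). They start flat on the blue mat (150 x 250 x 3 mm, at the robot's left), about 80 mm apart.
- watch3: smartwatch without strap: grey metal case 44 x 38 x 12 mm (its x, y, z), black display on top, 45 g. Origin: centre of its underside; x along its 44 mm length, z up out of the display. Two or three of watch1 to watch3 are present (None: absent). They start flat on the blue mat (150 x 250 x 3 mm, at the robot's left), about 80 mm apart.
- nest1 (a point): centre of the floor of a nest on the turning table, 55 mm above the bench. Nest 44 mm wide along the point's x and 50 mm along its y, which points straight out from the table's axis, 88 mm away. A watch lies in it with its 44 mm length along that y, either way round, 3 mm to spare on each side. Any watch may go in any nest.
- nest2 (a point): the middle nest, like nest1; the three stand in a row along x, 50 mm apart, and turn with the table. Green fences 7 mm high surround each nest, but the middle of both its y ends has a 32 mm gap in them, so fingers that close along y can go down almost to the nest floor.
- nest3 (a point): the third nest, like nest1, 50 mm beyond nest2 along x. The white nest plate round the nests is 160 x 66 mm, level with the nest floors.
- turntable (a joint): angle of the index table (aluminium disc 298 mm across, top 50 mm up), rad, growing clockwise from above. Notches: 0 (loading; at the start, nests on the left), 1.571 (air gun, nests at the far side), 3.142 (unloading, nests on the right); stops 0.03 beyond the ends. Locked by the pin with 0.016 rad of play; with the pin out it turns with under 2 N at the ring and stays where left.
- index_pin (a joint): lift of the spring index pin, m: 0 = home in a notch, 0.014 = fully pulled. The table is free to turn from 0.010. The spring pulls down with about 5 N at home, 9 N at the top. Let go between notches, the pin rides on the index plate at about 0.009 and drops home by itself when the table is turned on to the next notch.
- ring_grip (a point): middle of the red index ring, an upright round collar with dark grooves, 30 mm across, 24 mm high (12 mm either way from here), 86 mm above the bench when home. It stands on the turning table 125 mm from the axis, opposite the nests, and travels with it; lift it straight up to pull the pin. It swivels freely on the pin, so the grip need not turn with it. Below it is a 22 mm wide sleeve.
- table_axis (a point): point on the upright axis of the turning table, 50 mm above the bench. Does not turn with the table; its x and y are the station's (yawed a few degrees from start to start). Fixed to the station: the air gun, and a white dust extractor box 125 x 120 mm, 220 mm tall, centred 122 mm along x and 255 mm along y from here.
- trigger (a joint): angle of the air gun's orange trigger, rad: 0 = released, 0.24 = squeezed to its stop (over 0.20 counts as full). A spring returns it: about 3 N to start, 10 N at the stop, pushed at the place of gun_grip.
- gun_grip (a point): where to squeeze the blue air gun, 112 mm up. Its handle lies level along x, 30 mm high, free end 47 mm off at -x, barrel across 73 mm off at +x. Trigger on the handle's +y side, 20 mm high, hinge at +x, free end 15 mm off at -x. Handle's back 18 mm off at -y; trigger's outer face 18 mm off at +y squeezed, 28 mm released. A gripper closing along y here, from above, squeezes it.
- clean_tray: white open tray 150 x 230 x 20 mm (its x, y, z), walls 4 mm, floor 4 mm thick, at the robot's right. Fixed. Origin: centre of its underside.
- tape_roll: roll of cream masking tape, 96 mm across, 24 mm high, bystander; origin at the centre of its underside
- tweezers: steel tweezers, 145 mm long, lying, bystander; origin under the middle
- phone: black phone, 146 x 71 x 8 mm, lying, bystander; origin at the centre of its underside
- wire_spool: small green wire spool, 48 mm across, 17 mm high, bystander; origin at the centre of its underside
- alcohol: clear bottle 54 mm across, 105 mm high, bystander; origin at the centre of its underside
- driver: screwdriver 150 mm long, lying, bystander; origin near its middle
- mouse: black computer mouse, 105 x 60 x 30 mm, bystander; origin at the centre of its underside
Not all that is in view belongs to the job. What is shaped like the watch2 but purple is not meant.

How it is judged (in metres and radians):
On the way, in this order (a step that is already met when the one before it is completed fails the run):
1. every watch lies flat in a nest of its own, display up, with the table locked at the loading notch (value of joint turntable between -0.04 and 0.04 rad and value of joint index_pin below 0.003 m and ((horizontal distance between watch1 and nest1 below 0.006 m and z of watch1 in the frame of nest1 below 0.004 m) or (horizontal distance between watch1 and nest2 below 0.006 m and z of watch1 in the frame of nest2 below 0.004 m) or (horizontal distance between watch1 and nest3 below 0.006 m and z of watch1 in the frame of nest3 below 0.004 m)) and angle between each of watch1, watch2, watch3's own z axis and vertical below 0.15 rad and ((horizontal distance between watch2 and nest1 below 0.006 m and z of watch2 in the frame of nest1 below 0.004 m) or (horizontal distance between watch2 and nest2 below 0.006 m and z of watch2 in the frame of nest2 below 0.004 m) or (horizontal distance between watch2 and nest3 below 0.006 m and z of watch2 in the frame of nest3 below 0.004 m)) and ((horizontal distance between watch3 and nest1 below 0.006 m and z of watch3 in the frame of nest1 below 0.004 m) or (horizontal distance between watch3 and nest2 below 0.006 m and z of watch3 in the frame of nest2 below 0.004 m) or (horizontal distance between watch3 and nest3 below 0.006 m and z of watch3 in the frame of nest3 below 0.004 m))), for 0.2 s.
2. the table is turned one notch to the air gun and the pin is home, the watches still in their nests (value of joint turntable between 1.5308 and 1.6108 rad and value of joint index_pin below 0.003 m and ((horizontal distance between watch1 and nest1 below 0.006 m and z of watch1 in the frame of nest1 below 0.004 m) or (horizontal distance between watch1 and nest2 below 0.006 m and z of watch1 in the frame of nest2 below 0.004 m) or (horizontal distance between watch1 and nest3 below 0.006 m and z of watch1 in the frame of nest3 below 0.004 m)) and angle between each of watch1, watch2, watch3's own z axis and vertical below 0.15 rad and ((horizontal distance between watch2 and nest1 below 0.006 m and z of watch2 in the frame of nest1 below 0.004 m) or (horizontal distance between watch2 and nest2 below 0.006 m and z of watch2 in the frame of nest2 below 0.004 m) or (horizontal distance between watch2 and nest3 below 0.006 m and z of watch2 in the frame of nest3 below 0.004 m)) and ((horizontal distance between watch3 and nest1 below 0.006 m and z of watch3 in the frame of nest1 below 0.004 m) or (horizontal distance between watch3 and nest2 below 0.006 m and z of watch3 in the frame of nest2 below 0.004 m) or (horizontal distance between watch3 and nest3 below 0.006 m and z of watch3 in the frame of nest3 below 0.004 m))), for 0.2 s.
3. the trigger is squeezed fully for 1.2 s with the watches locked in front of the gun (all of step 2 and value of joint trigger above 0.2 rad), for 1.2 s.
4. the trigger is let go (value of joint trigger below 0.04 rad), for 0.1 s.
5. the table is turned on to the unloading notch and the pin is home (value of joint turntable between 3.1016 and 3.1816 rad and value of joint index_pin below 0.003 m), for 0.2 s.
At the end, for the whole second after the job is handed in: Every watch present lies flat (within 0.15 rad) on the floor of the clean tray, display up, not stacked, at rest; the table is within 0.04 rad of the unloading notch (3.142) with the index pin home (below 3 mm); the trigger is released (all of step 5 and x of watch1 in the frame of clean_tray between -0.071 and 0.071 m and y of watch1 in the frame of clean_tray between -0.111 and 0.111 m and z of each of watch1, watch2, watch3 in the frame of clean_tray below 0.008 m and angle between each of watch1, watch2, watch3's own z axis and vertical below 0.15 rad and linear speed of each of watch1, watch2, watch3 below 0.02 m/s and x of watch2 in the frame of clean_tray between -0.071 and 0.071 m and y of watch2 in the frame of clean_tray between -0.111 and 0.111 m and x of watch3 in the frame of clean_tray between -0.071 and 0.071 m and y of watch3 in the frame of clean_tray between -0.111 and 0.111 m and value of joint trigger below 0.04 rad); the robot touches nothing.
It fails at once if a bystander (tape, tweezers, phone, spool, bottle, screwdriver, mouse) is moved more than 3 cm (distance of any of tape_roll, tweezers, phone, wire_spool, alcohol, driver, mouse from where it was at the start of the episode above 0.03 m).
Of watch1, watch2, watch3 only 2 to 3 are there at a start; the rules pass over those that are not, and their reading is None.
At some moment in a run one of watch1, watch2, watch3 may be knocked a few centimetres aside while the robot is not near it.
Once in a run the grip may slacken for a moment while it holds something.
It also fails if it takes over 210 s, if anything falls off the work surface, if the arm or the gripper's body presses on something with over 40 N, if the wrist force passes 120 N, or if a joint passes its speed limit or range.

## Working session

There is one attempt and no reset: what is moved stays moved. The work goes in short steps, Python scripts to look and compute and a tool call to move; the robot and the scene stay as the last step left them, time stands still between calls to the robot, and variables do not carry over. Pictures are saved under pics/ and viewed, at most 14 in all, crops included, and the job is handed in when it is done.

Besides the shell and the picture viewer there is one more tool, called after "Call:" as name(argument=value, ...) on one line, values as JSON. step_arm: Moves the arm, as the interface text tells. Its arguments: {"type":"object","properties":{"moves":{"type":"array","items":{"type":"number"}},"grip_force":{"type":"number"}},"required":["moves"]}

```bash
mkdir -p pics
python3 - <<'E'
from station import r
import cv2,numpy as np
np.set_printoptions(suppress=True,precision=4)
s=r.get_state();print(s)
for n in("top","scene"):
    a=r.snapshot(n);cv2.imwrite(f"pics/{n}0.png",a["color"]);print(n,a["intrinsics"].tolist(),a["world_to_cam"].round(4).tolist())
E
```

```text
{'time_s': 0.0, 'joint_positions': array([59.7937,  7.5147, 85.3299, -0.0005, 87.2619, -4.894 ]), 'qd': array([-0.0343,  0.0725, -0.1215,  0.0021,  0.0073,  0.019 ]), 'joint_torque': array([ -0.0005, -55.9845, -49.1754,   0.0768,   0.0358,  -0.0001]), 'ee_pos': array([256.2305, 541.8966, 217.5862]), 'orientation': array([[-0.904 ,  0.4276, -0.0009],
       [ 0.4276,  0.904 , -0.0016],
       [ 0.0001, -0.0019, -1.    ]]), 'force': array([-1.0265, -0.9506,  0.1328]), 'moment': array([-0.0077,  0.0097, -0.007 ]), 'grasp_force': 0.0, 'width': 0.9977718985636087}
top [[424.49992474544666, 0.0, 318.55971934690797], [0.0, 424.49992474544666, 198.50763892117007], [0.0, 0.0, 1.0]] [[0.0091, -0.9999, 0.0136, -37.1104], [-0.9845, -0.0114, -0.1751, 520.9774], [0.1752, -0.0118, -0.9845, 1284.0582], [0.0, 0.0, 0.0, 1.0]]
scene [[452.32750125957045, 0.0, 320.4872395610466], [0.0, 452.32750125957045, 202.00551039817557], [0.0, 0.0, 1.0]] [[-0.7038, 0.7102, 0.0168, 381.3023], [0.3773, 0.3938, -0.8382, -86.4743], [-0.6019, -0.5836, -0.5451, 1884.0354], [0.0, 0.0, 0.0, 1.0]]
```

View pics/top0.png

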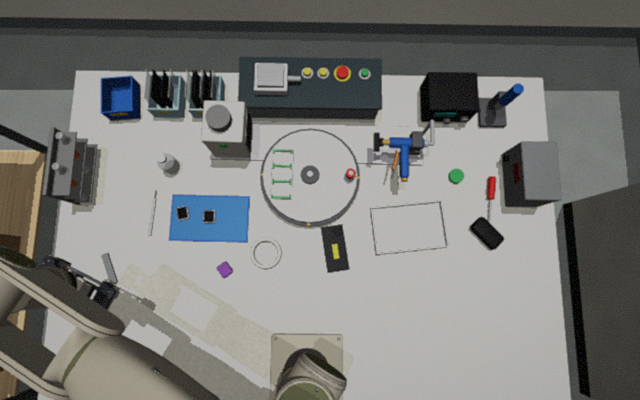

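View pics/scene0.png

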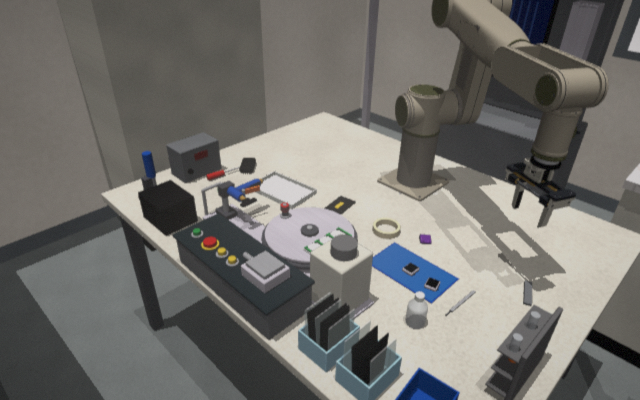

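The top view shows two watches on the mat at about (183,213) and (209,216). The table centre is at (310,175), the ring at (350,174), the nests near x≈282, the gun handle at about (404,165), and the tray at (408,228). The purple decoy is at (225,269). In the scene view the arm is clear of the station.

```bash
cat > lib.py <<'E'
from station import r
import cv2,numpy as np
np.set_printoptions(suppress=True,precision=2)
def ray(a,u,v):
    K=a["intrinsics"];W=np.array(a["world_to_cam"]);R=W[:3,:3];o=-R.T@W[:3,3]
    x,y=(u-K[0,2])/K[0,0],(v-K[1,2])/K[1,1]
    if a.get("fish"):
        t=np.hypot(x,y);k=np.sin(t)/t if t>1e-9 else 1;d=np.array([x*k,y*k,np.cos(t)])
    else: d=np.array([x,y,1.])
    return o,R.T@d
def plane(a,uv,z):
    o,d=ray(a,*uv);return o+d*(z-o[2])/d[2]
def snap(n,name=None):
    a=dict(r.snapshot(n));a["fish"]=n=="wrist"
    if name:cv2.imwrite(f"pics/{name}.png",a["color"])
    return a
def blobs(a,lo,hi,amin=20,roi=None):
    h=cv2.cvtColor(a["color"],cv2.COLOR_BGR2HSV);m=cv2.inRange(h,np.array(lo),np.array(hi))
    if roi:
        q=np.zeros_like(m);q[roi[1]:roi[3],roi[0]:roi[2]]=255;m&=q
    c,_=cv2.findContours(m,cv2.RETR_EXTERNAL,cv2.CHAIN_APPROX_NONE)
    return sorted([x for x in c if cv2.contourArea(x)>=amin],key=cv2.contourArea,reverse=True)
def cen(c):
    m=cv2.moments(c);return m["m10"]/m["m00"],m["m01"]/m["m00"]
def go(x,y,z,yaw,frm=None,fyaw=None):
    """shift in tool axes (cm) and turn (rad) for tool-down target; yaw = world angle (deg) of closing line"""
    s=r.get_state();R=s["orientation"];p=s["ee_pos"]
    c=np.array([np.cos(np.radians(yaw)),np.sin(np.radians(yaw)),0])
    if c@R[:,1]<0:c=-c
    T=np.stack([np.cross(c,[0,0,-1.]),c,[0,0,-1.]],1)
    rv=cv2.Rodrigues(R.T@T)[0].ravel()
    print("shift cm",R.T@(np.array([x,y,z])-p)/10,"turn",rv,"pos",p,"yaw",np.degrees(np.arctan2(R[1,1],R[0,1])))
E
python3 - <<'E'
from lib import *
a=snap("top")
h=cv2.cvtColor(a["color"],cv2.COLOR_BGR2HSV)
for c in blobs(a,(0,130,80),(8,255,255),8,(330,150,370,200)): print("ring",cen(c),cv2.contourArea(c),plane(a,cen(c),92))
for c in blobs(a,(50,80,60),(85,255,255),3,(260,140,310,210)): print("green",cen(c),cv2.boundingRect(c),plane(a,cen(c),62))
for c in blobs(a,(0,0,0),(179,255,70),20,(170,195,249,242)): print("watch",cen(c),cv2.minAreaRect(c),plane(a,cen(c),15))
for c in blobs(a,(105,120,40),(125,255,255),20,(360,110,430,200)): print("blue",cen(c),cv2.boundingRect(c),cv2.contourArea(c))
b=a["color"][110:260,160:460];cv2.imwrite("pics/crop1.png",cv2.resize(b,None,fx=2.66,fy=2.66,interpolation=cv2.INTER_CUBIC))
for uv in((371,207),(442,203),(446,247),(377,254)):print("tray",plane(a,uv,20))
E
```

```text
ring (350.2046204620462, 173.016501650165) 50.5 [ 593.53 -127.29   92.  ]
green (280.8533333333333, 165.54666666666665) (273, 164, 18, 4) [622.12  87.65  62.  ]
green (287.35897435897436, 150.53846153846155) (274, 150, 18, 3) [671.16  68.34  62.  ]
green (275.25925925925924, 196.44444444444446) (272, 195, 18, 3) [523.46 102.51  62.  ]
green (283.29166666666663, 181.375) (272, 180, 19, 4) [571.45  78.81  62.  ]
watch (181.7149425287356, 212.60919540229884) ((181.6153564453125, 212.57693481445312), (10.001923561096191, 8.825225830078125), 78.69007110595703) [476.39 402.05  15.  ]
watch (208.35431235431233, 216.006993006993) ((208.2461700439453, 216.0308074951172), (8.434361457824707, 10.666987419128418), 7.125016689300537) [466.44 317.16  15.  ]
blue (402.763816925734, 152.18436960276338) (390, 137, 22, 40) 386.0
tray [ 500.41 -199.62   20.  ]
tray [ 515.95 -427.61   20.  ]
tray [ 375.7  -434.35   20.  ]
tray [ 351.72 -216.56   20.  ]
```

View pics/crop1.png

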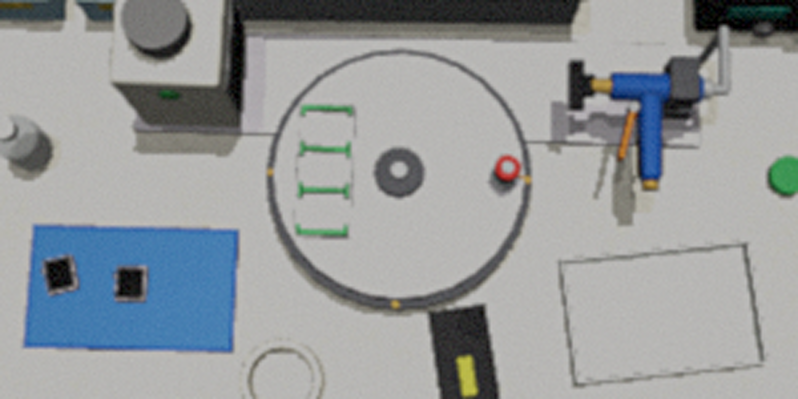

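The crop confirms two watches, four fence rows left of the hub, the ring right of the hub, and the gun handle with its orange trigger on the left side. The third place on the mat is empty.

Run:
```python
from lib import *
a=dict(np.load('/dev/null')) if 0 else snap("top")
print("hub",plane(a,(310,174.7),60))
for uv in((282,166),(282.5,151.5),(281,196.5),(281.5,181.8)):print("fence",plane(a,uv,62))
s=lambda p:(p[0]/2.66+160,p[1]/2.66+110)
print("handle end",plane(a,s((651,180)),112),"handle top",plane(a,s((653,110)),127),"trig",plane(a,s((628,135)),112))
w=snap("wrist");W=np.array(w["world_to_cam"]);R=W[:3,:3];st=r.get_state()
print(w["intrinsics"].tolist(),"cam in tool",st["orientation"].T@(-R.T@W[:3,3]-st["ee_pos"]),st["orientation"].T@R.T)
go(440,340,250,90)
```

```text
hub [594.28  -4.07  60.  ]
fence [620.71  84.02  62.  ]
fence [667.81  83.58  62.  ]
fence [523.49  84.76  62.  ]
fence [570.03  84.35  62.  ]
handle end [ 576.35 -289.85  112.  ] handle top [ 654.05 -290.97  127.  ] trig [ 628.61 -264.96  112.  ]
[[309.70691628693146, 0.0, 316.4478328540126], [0.0, 309.70691628693146, 194.63489692663424], [0.0, 0.0, 1.0]] cam in tool [  70.67    0.45 -165.96] [[ 0.   -0.97 -0.26]
 [ 1.    0.    0.  ]
 [-0.   -0.26  0.97]]
shift cm [-25.24 -10.43  -3.18] turn [-0.   -0.   -0.44] pos [256.37 542.18 218.12] yaw 64.68637201503485
```

Call:
step_arm(moves=[-4, -1.6, -0.6, 0, 0, 0, 1, -8, -3.2, -1.2, 0, 0, 0, 1, -12, -4.8, -1.8, 0, 0, 0, 1, -16, -6.4, -2.4, 0, 0, 0, 1, -19, -7.6, -3, 0, 0, 0, 1])

```text
time_s: 0.67
ee_pos: [396.6, 390.7, 248.6]
orientation: [[-0.904, 0.427, -0.0], [0.427, 0.904, -0.0], [0.0, -0.0, -1.0]]
force: [0.7, 0.5, -0.0]
width: 1.005
grasp_force: 0.0
```

Call:
step_arm(moves=[-2, -1, 0, 0, 0, -0.1, 1, -4, -2, -0.1, 0, 0, -0.2, 1, -6.2, -2.8, -0.2, 0, 0, -0.3, 1, -6.2, -2.8, -0.2, 0, 0, -0.4, 1, -6.2, -2.8, -0.2, 0, 0, -0.44, 1])

```text
time_s: 1.08
ee_pos: [440.9, 339.3, 250.6]
orientation: [[-1.0, -0.002, 0.0], [-0.002, 1.0, -0.0], [-0.0, -0.0, -1.0]]
force: [-0.1, 0.1, -0.1]
width: 1.002
grasp_force: 0.0
```

Run:
```python
from lib import *
a=snap("wrist","w1")
print(r.get_state()["ee_pos"],r.get_state()["force"])
for c in blobs(a,(0,0,0),(179,255,60),150):
    p=[plane(a,q,15) for q in cv2.boxPoints(cv2.minAreaRect(c))]
    P=np.array(p);e=P[1]-P[0],P[2]-P[1]
    print(cen(c),plane(a,cen(c),15),[(np.linalg.norm(k),np.degrees(np.arctan2(k[1],k[0]))) for k in e])
```

```text
[440.42 339.84 250.55] [ 0.14 -0.78  0.52]
(311.70402723306, 328.8197337815583) [704.34 332.68  15.  ] [(np.float64(1257.0507202887763), np.float64(139.1283998370528)), (np.float64(1475.028947892425), np.float64(90.02110232894232))]
(68.25660633868637, 132.24122695216246) [371.91 -68.81  15.  ] [(np.float64(70.96329891205164), np.float64(87.03728885675758)), (np.float64(139.09916108773854), np.float64(8.88205153611816))]
(588.2530303030303, 236.3341991341991) [560.7  872.03  15.  ] [(np.float64(40.33166702348739), np.float64(159.5036895538299)), (np.float64(271.46477757286186), np.float64(73.43381677770957))]
(635.3277726289774, 126.15261044176705) [331.45 990.07  15.  ] [(np.float64(46.205251768732275), np.float64(101.34548548426913)), (np.float64(160.66489244782903), np.float64(7.829362694035447))]
(634.9340436326737, 36.84677828513445) [139.81 994.91  15.  ] [(np.float64(51.60122062144383), np.float64(108.5663552732456)), (np.float64(108.86823633243147), np.float64(-11.478692514523866))]
```

View pics/w1.png

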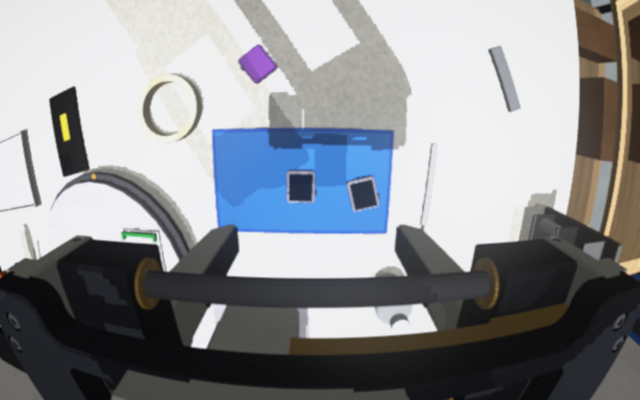

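The two watches sit at (301,186) and (363,194) on the mat, long sides roughly along world x, the outer one tilted. I'll measure them with a mask restricted to the mat.

```bash
cat >> lib.py <<'E'
def watches(a,z,roi,th=85,amin=150):
    out=[]
    for c in blobs(a,(0,0,0),(179,255,th),amin,roi):
        P=np.array([plane(a,q[0],z)[:2] for q in c],np.float32)
        (x,y),(w,h),t=cv2.minAreaRect(P)
        if not 0.6<min(w,h)/max(w,h) or max(w,h)>60: continue
        lo=t if w>h else t+90
        print("watch px",np.array(cen(c)),"c",np.array([x,y]),"mean",P.mean(0),"size",w,h,"long axis deg",lo%180);out.append((x,y,lo%180))
    return out
E
python3 - <<'E'
from lib import *
a=snap("wrist")
h=cv2.cvtColor(a["color"],cv2.COLOR_BGR2HSV)
print(h[186,280:325:3].tolist())
for t in(60,85,110):watches(a,15,(270,160,390,220),t)
E
```

```text
[[107, 173, 227], [106, 170, 235], [110, 89, 224], [116, 51, 109], [109, 122, 71], [111, 113, 72], [110, 120, 72], [110, 117, 72], [109, 120, 72], [110, 122, 71], [110, 97, 79], [115, 46, 190], [105, 165, 236], [105, 167, 238], [105, 168, 238]]
watch px [299.88 187.37] c [467.13 318.57] mean [467.08 318.39] size 26.99978256225586 34.04587936401367 long axis deg 178.9829330444336
watch px [362.69 194.76] c [477.02 402.97] mean [476.91 403.09] size 33.638187408447266 27.69519805908203 long axis deg 14.004173278808594
watch px [299.81 187.27] c [467.15 318.41] mean [466.88 318.44] size 29.369909286499023 34.867584228515625 long axis deg 178.93781280517578
watch px [362.6  194.75] c [477.11 403.1 ] mean [477.19 402.97] size 34.95618438720703 29.8619384765625 long axis deg 14.522162437438965
```

Call:
step_arm(moves=[-0.5, -0.4, 1, 0, 0, 0.11, 1, -1, -0.8, 2, 0, 0, 0.22, 1, -1.5, -1.2, 3, 0, 0, 0.33, 1, -2, -1.6, 4, 0, 0, 0.44, 1, -2.67, -2.1, 5, 0, 0, 0.53, 1])

```text
time_s: 1.6
ee_pos: [466.3, 319.9, 200.1]
orientation: [[-0.858, 0.513, -0.0], [0.513, 0.858, 0.0], [0.0, -0.0, -1.0]]
force: [0.5, -0.0, 0.4]
width: 0.999
grasp_force: 0.0
```

Call:
step_arm(moves=[0, 0, 1, 0, 0, 0.11, 1, 0, 0, 2, 0, 0, 0.22, 1, 0, 0, 3, 0, 0, 0.33, 1, 0, 0, 4, 0, 0, 0.44, 1, 0, 0, 5, 0, 0, 0.53, 1])

```text
time_s: 2.02
ee_pos: [466.2, 319.9, 150.1]
orientation: [[-0.481, 0.877, -0.0], [0.877, 0.481, 0.0], [0.0, -0.0, -1.0]]
force: [0.1, 0.4, -0.3]
width: 0.996
grasp_force: 0.0
```

Call:
step_arm(moves=[0, 0, 1, 0, 0, 0.11, 1, 0, 0, 2, 0, 0, 0.22, 1, 0, 0, 3, 0, 0, 0.33, 1, 0, 0, 4, 0, 0, 0.44, 1, 0, 0, 5, 0, 0, 0.53, 1])

```text
time_s: 2.43
ee_pos: [466.2, 319.9, 100.1]
orientation: [[0.028, 1.0, -0.0], [1.0, -0.028, -0.0], [-0.0, -0.0, -1.0]]
force: [0.2, -0.3, -0.0]
width: 1.0
grasp_force: 0.0
```

Run:
```python
from lib import *
a=snap("wrist","w2")
print(r.get_state()["joint_positions"])
w=watches(a,15,(150,60,520,380),90,300)
go(467.1,318.5,5,-1)
```

```text
[29.26  7.29 98.41  0.   74.48 31.19]
watch px [326.33  99.87] c [477.21 402.81] mean [477.1  402.87] size 35.65898895263672 30.13033676147461 long axis deg 14.766312599182129
watch px [316.96 201.87] c [467.31 317.44] mean [467.32 318.04] size 30.906620025634766 37.83702087402344 long axis deg 178.42523193359375
shift cm [-0.05  0.23  9.27] turn [-0.    0.   -0.02] pos [465.03 319.22  97.72] yaw -1.9345133787258328
```

View pics/w2.png

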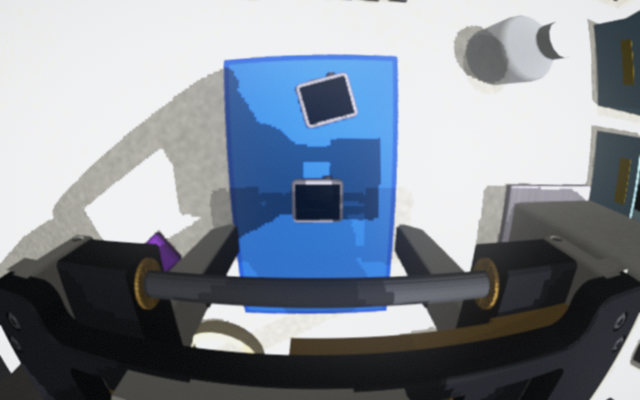

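Both watches are clear: the target is at (317,202) between the fingers and the other at (326,100). Descending and gripping.

Call:
step_arm(moves=[-0.17, 0.1, 3, 0, 0, -0.01, 1, -0.17, 0.1, 6, 0, 0, -0.01, 1, -0.17, 0.1, 8, 0, 0, -0.01, 1, -0.17, 0.1, 9.4, 0, 0, -0.01, 1, -0.17, 0.1, 9.4, 0, 0, -0.01, 1], grip_force=20)

```text
time_s: 2.9
ee_pos: [466.6, 317.7, 4.9]
orientation: [[0.01, 1.0, -0.002], [1.0, -0.01, -0.001], [-0.001, -0.002, -1.0]]
force: [-0.4, 0.2, 0.2]
width: 0.999
grasp_force: 0.0
```

Call:
step_arm(moves=[0, 0, 0, 0, 0, 0, 0.4, 0, 0, 0, 0, 0, 0, 0.3, 0, 0, 0, 0, 0, 0, 0.3, 0, 0, 0, 0, 0, 0, 0.3, 0, 0, 0, 0, 0, 0, 0.3])

```text
time_s: 3.32
ee_pos: [467.7, 318.0, 7.1]
orientation: [[0.011, 1.0, 0.001], [1.0, -0.011, 0.0], [0.0, 0.001, -1.0]]
force: [-0.3, 0.4, 0.7]
width: 0.695
grasp_force: 0.0
```

Call:
step_arm(moves=[0, 0, -0.5, 0, 0, 0, 0.3, 0, 0, -3, 0, 0, 0, 0.3, 0, 0, -6, 0, 0, 0, 0.3, 0, 0, -9, 0, 0, 0, 0.3, 0, 0, -12, 0, 0, 0, 0.3])

```text
time_s: 3.73
ee_pos: [467.2, 317.7, 128.3]
orientation: [[0.011, 1.0, -0.0], [1.0, -0.011, -0.0], [-0.0, -0.0, -1.0]]
force: [0.5, 0.1, -0.7]
width: 0.34
grasp_force: 0.0
```

The fingers close at about 0.8 per second, so I lifted too early. I'll reopen and check that the watch hasn't moved.

Call:
step_arm(moves=[0, 0, 0.5, 0, 0, 0, 0.7, 0, 0, 1, 0, 0, 0, 0.7, 0, 0, 1.5, 0, 0, 0, 0.7, 0, 0, 2, 0, 0, 0, 0.7, 0, 0, 2.8, 0, 0, 0, 0.7])

```text
time_s: 4.15
ee_pos: [466.6, 317.4, 96.8]
orientation: [[0.011, 1.0, -0.002], [1.0, -0.011, -0.001], [-0.001, -0.002, -1.0]]
force: [0.5, -1.3, -0.5]
width: 0.646
grasp_force: 0.0
```

Run:
```python
from lib import *
a=snap("wrist")
w=watches(a,15,(150,60,520,380),90,300)
go(467.1,318.5,5,-1)
```

```text
watch px [316.55 200.04] c [467.22 317.97] mean [467.22 318.04] size 31.236736297607422 38.13759994506836 long axis deg 179.42205810546875
watch px [327.9   96.66] c [477.14 402.73] mean [477.18 402.89] size 35.8200798034668 29.91875457763672 long axis deg 14.4664888381958
shift cm [0.19 0.18 8.97] turn [-0.    0.    0.01] pos [465.63 316.82  94.68] yaw -0.6331970309695586
```

Call:
step_arm(moves=[0, 0, 3, 0, 0, 0, 0.7, 0, 0, 6, 0, 0, 0, 0.7, 0, 0, 8, 0, 0, 0, 0.7, 0, 0, 9.2, 0, 0, 0, 0.6, 0, 0, 9.2, 0, 0, 0, 0.4])

```text
time_s: 4.62
ee_pos: [466.3, 317.1, 4.7]
orientation: [[0.011, 1.0, -0.003], [1.0, -0.011, -0.002], [-0.002, -0.003, -1.0]]
force: [1.0, 0.6, 0.1]
width: 0.603
grasp_force: 0.0
```

Call:
step_arm(moves=[0, 0, 0, 0, 0, 0, 0.3, 0, 0, 0, 0, 0, 0, 0.3, 0, 0, 0, 0, 0, 0, 0.3, 0, 0, 0, 0, 0, 0, 0.3, 0, 0, 0, 0, 0, 0, 0.3])

```text
time_s: 5.03
ee_pos: [467.5, 317.9, 6.7]
orientation: [[0.011, 1.0, 0.0], [1.0, -0.011, 0.0], [0.0, 0.0, -1.0]]
force: [0.2, -0.5, -1.2]
width: 0.467
grasp_force: 20.0
```

Call:
step_arm(moves=[0, 0, 0, 0, 0, 0, 0.3, 0, 0, 0, 0, 0, 0, 0.3, 0, 0, -0.5, 0, 0, 0, 0.3, 0, 0, -3, 0, 0, 0, 0.3, 0, 0, -6, 0, 0, 0, 0.3])

```text
time_s: 5.45
ee_pos: [465.3, 316.6, 64.9]
orientation: [[0.011, 1.0, -0.005], [1.0, -0.011, -0.003], [-0.003, -0.005, -1.0]]
force: [0.8, 0.2, -0.6]
width: 0.467
grasp_force: 20.0
```

Call:
step_arm(moves=[-1, 0.5, -3, 0, 0, -0.1, 0.3, -2.5, 1, -6, 0, 0, -0.21, 0.3, -4, 1.5, -9, 0, 0, -0.32, 0.3, -6, 2.2, -11.5, 0, 0, -0.43, 0.3, -8, 3, -13.4, 0, 0, -0.53, 0.3])

```text
time_s: 5.87
ee_pos: [497.4, 237.3, 204.2]
orientation: [[-0.502, 0.865, 0.003], [0.865, 0.502, 0.001], [-0.001, 0.003, -1.0]]
force: [1.4, 0.2, -0.2]
width: 0.471
grasp_force: 20.0
```

Call:
step_arm(moves=[-1.6, 0, 0, 0, 0, -0.11, 0.3, -3.2, -0.3, 0, 0, 0, -0.21, 0.3, -4.8, -0.4, 0, 0, 0, -0.32, 0.3, -6.4, -0.6, 0, 0, 0, -0.43, 0.3, -8, -0.7, 0, 0, 0, -0.53, 0.3])

```text
time_s: 6.28
ee_pos: [530.4, 163.8, 201.2]
orientation: [[-0.87, 0.494, 0.001], [0.494, 0.87, 0.0], [-0.0, 0.0, -1.0]]
force: [0.3, 0.8, 0.9]
width: 0.467
grasp_force: 20.0
```

Call:
step_arm(moves=[-1.2, -0.8, 0, 0, 0, -0.11, 0.3, -2.4, -1.7, 0, 0, 0, -0.21, 0.3, -3.6, -2.5, 0, 0, 0, -0.32, 0.3, -4.8, -3.4, 0, 0, 0, -0.43, 0.3, -5.8, -4.2, 0, 0, 0, -0.52, 0.3])

```text
time_s: 6.7
ee_pos: [559.9, 98.4, 201.1]
orientation: [[-1.0, -0.004, 0.0], [-0.004, 1.0, -0.0], [-0.0, -0.0, -1.0]]
force: [-0.1, 0.1, -0.4]
width: 0.473
grasp_force: 20.0
```

Run:
```python
from lib import *
a=snap("wrist","w3")
go(594,84,130,90)
for c in blobs(a,(50,90,60),(85,255,255),20): print("green",np.array(cen(c)),cv2.boundingRect(c),plane(a,cen(c),60))
```

```text
shift cm [-3.33 -1.26  7.11] turn [-0.    0.    0.01] pos [560.49  96.44 201.05] yaw 90.4845314957366
green [305.93 196.83] (277, 189, 57, 17) [573.6   88.09  60.  ]
green [  6.53 205.32] (0, 195, 15, 25) [ 591.29 -403.9    60.  ]
green [300.89 149.14] (276, 146, 58, 11) [524.42  83.2   60.  ]
```

View pics/w3.png

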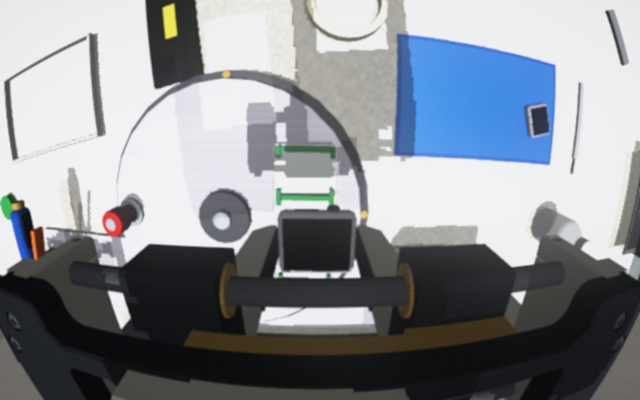

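Here the fences at rows 149 and 197 are visible, with the hub at (225,215), the ring at (115,220) and the watch held square between the fingers. The held watch hides nest2. I'll compute the station frame from several cues.

Run:
```python
from lib import *
a=snap("wrist");t=snap("top")
g=blobs(a,(50,90,60),(85,255,255),20)
for c in g:
    x,y,w,h=cv2.boundingRect(c)
    if x<100: continue
    P=np.array([plane(a,q[0],62)[:2] for q in c]);print("fence",P.min(0),P.max(0),(P.min(0)+P.max(0))/2, "n",len(P))
    (b,s,an)=cv2.minAreaRect(P.astype(np.float32));print(b,s,an)
for c in blobs(a,(0,0,30),(179,80,110),300,(195,180,255,250)):
    P=np.array([plane(a,q[0],55)[:2] for q in c],np.float32);print("hub",cv2.minEnclosingCircle(P),cv2.fitEllipse(P))
for c in blobs(a,(0,150,80),(8,255,255),30,(90,190,145,245)): print("ring",np.array(cen(c)),plane(a,cen(c),98))
# table disc edge, top view
m=cv2.cvtColor(t["color"],cv2.COLOR_BGR2HSV)
for c in blobs(t,(0,0,0),(179,90,110),60,(290,155,330,195)):
    P=np.array([plane(t,q[0],58)[:2] for q in c],np.float32);print("hub top",cv2.minEnclosingCircle(P),cv2.contourArea(c))
for n,v,hsv in(("w",a,(10,90,120)),("t",t,(10,90,120))):
    for c in blobs(v,hsv,(28,255,255),2):
        q=plane(v,cen(c),50)
        if 420<q[0]<770 and abs(q[1])<180: print(n,"orange dot",q,cv2.contourArea(c))
```

```text
fence [564.71  58.25] [581.19 114.99] [572.95  86.62] n 150
(572.9541625976562, 86.69374084472656) (56.74147033691406, 15.962522506713867) 89.44722747802734
fence [520.82  58.16] [530.85 115.72] [525.83  86.94] n 139
(525.92138671875, 86.9451675415039) (57.53620529174805, 10.036917686462402) 89.81449127197266
hub ((595.1946411132812, -1.585348129272461), 29.445728302001953) ((593.2203369140625, 0.6605414152145386), (49.79203796386719, 52.96535873413086), 12.826326370239258)
ring [113.27 222.02] [ 594.69 -124.31   98.  ]
hub top ((596.5919799804688, 35.4518928527832), 65.96310424804688) 569.0
w orange dot [444.77   4.69  50.  ] 33.5
w orange dot [595.58 150.46  50.  ] 30.5
t orange dot [440.56  -0.07  50.  ] 3.5
t orange dot [ 591.49 -155.16   50.  ] 2.5
```

Call:
step_arm(moves=[-1.5, -0.5, 3, 0, 0, 0.02, 0.3, -3, -1, 6, 0, 0, 0.02, 0.3, -3.7, -1.2, 9, 0, 0, 0.02, 0.3, -3.7, -1.2, 11.1, 0, 0, 0.02, 0.3, -3.7, -1.2, 11.1, 0, 0, 0.02, 0.3])

```text
time_s: 7.27
ee_pos: [592.4, 87.7, 83.7]
orientation: [[-1.0, 0.025, -0.009], [0.025, 1.0, -0.0], [0.009, -0.001, -1.0]]
force: [-0.4, 0.1, -1.8]
width: 0.471
grasp_force: 20.0
```

Run:
```python
from lib import *
a=snap("wrist","w4")
print(r.get_state()["width"])
for c in blobs(a,(50,90,60),(85,255,255),20,(200,60,400,400)):
    P=np.array([plane(a,q[0],62)[:2] for q in c],np.float32);print("fence",cv2.boundingRect(c),P.min(0),P.max(0),cv2.minAreaRect(P))
```

```text
0.4726825827689434
fence (267, 184, 93, 27) [564.83  57.35] [581.93 115.56] ((573.4000854492188, 86.45207214355469), (58.26744842529297, 16.442630767822266), 89.29081726074219)
fence (265, 114, 96, 19) [521.57  58.21] [532.46 116.2 ] ((526.8861083984375, 87.22112274169922), (57.90131378173828, 10.370187759399414), 89.1723861694336)
fence (276, 313, 78, 15) [661.62  55.65] [675.97 113.98] ((668.8518676757812, 84.88563537597656), (58.38510513305664, 13.678686141967773), 89.12528991699219)
fence (351, 257, 8, 22) [615.92 111.15] [632.4  115.91] ((624.2775268554688, 113.7226791381836), (4.170375347137451, 16.515050888061523), 81.61117553710938)
fence (273, 264, 9, 15) [620.02  56.97] [631.11  63.  ] ((625.8001708984375, 60.145992279052734), (4.724715709686279, 11.237688064575195), 71.64472198486328)
```

View pics/w4.png

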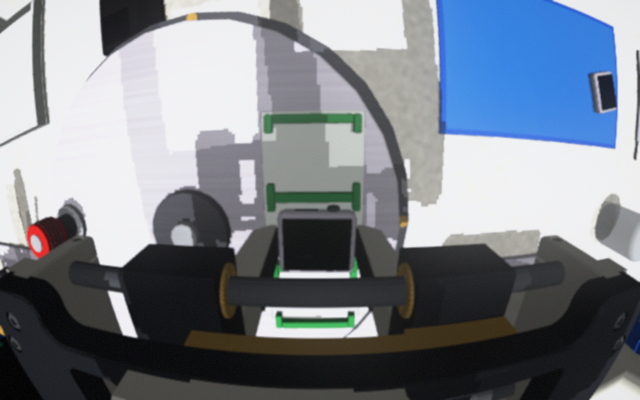

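The watch is held square above nest2. The fences give nest2 at about (598, 86) with a yaw of 89.1°. Lowering and releasing.

Call:
step_arm(moves=[-0.11, -0.04, 0, 0, 0, 0, 0.3, -0.11, -0.04, 1.5, 0, 0, 0, 0.3, -0.11, -0.04, 2.5, 0, 0, 0, 0.3, -0.11, -0.04, 3, 0, 0, 0, 0.3, -0.11, -0.04, 3, 0, 0, 0, 0.3])

```text
time_s: 7.73
ee_pos: [597.1, 87.0, 59.3]
orientation: [[-1.0, 0.022, -0.001], [0.022, 1.0, -0.0], [0.001, -0.0, -1.0]]
force: [-0.1, 0.5, -0.7]
width: 0.469
grasp_force: 20.0
```

Call:
step_arm(moves=[0, 0, 0, 0, 0, 0, 0.3, 0, 0, 0.1, 0, 0, 0, 0.3, 0, 0, 0.1, 0, 0, 0, 0.6, 0, 0, 0.1, 0, 0, 0, 0.65, 0, 0, 0.1, 0, 0, 0, 0.65])

```text
time_s: 8.15
ee_pos: [598.0, 86.8, 59.1]
orientation: [[-1.0, 0.022, 0.001], [0.022, 1.0, 0.0], [-0.001, 0.0, -1.0]]
force: [0.3, -0.0, -0.3]
width: 0.624
grasp_force: 0.0
```

Call:
step_arm(moves=[0, 0, 0, 0, 0, 0, 0.65, 0, 0, -2, 0, 0, 0, 0.65, 0, 0, -6, 0, 0, 0, 0.65, 0, 0, -10, 0, 0, 0, 0.65, 0, 0, -13, 0, 0, 0, 0.7])

```text
time_s: 8.57
ee_pos: [598.2, 86.8, 192.0]
orientation: [[-1.0, 0.022, 0.002], [0.022, 1.0, 0.0], [-0.002, 0.0, -1.0]]
force: [-0.1, -0.6, 1.4]
width: 0.677
grasp_force: 0.0
```

Run:
```python
from lib import *
a=snap("wrist","w5")
print(r.get_state()["ee_pos"])
w=watches(a,67,(200,60,400,400),90,200)
w=watches(a,15,(400,60,639,200),90,60)
```

```text
[601.39  87.07 199.28]
watch px [316.4  186.75] c [598.49  87.33] mean [597.76  87.33] size 37.50270462036133 30.92479133605957 long axis deg 88.72189331054688
watch px [549.1   87.43] c [476.95 403.07] mean [476.81 402.79] size 34.75617218017578 28.352685928344727 long axis deg 15.049124717712402
```

View pics/w5.png

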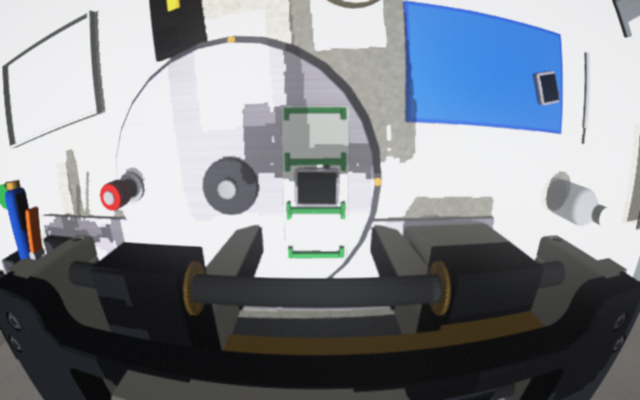

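Watch A lies in nest2 at (316,187) and the other is still on the mat at (549,87). I'll fetch that one now.

Call:
step_arm(moves=[0.9, 3, 0, 0, 0, 0.09, 0.7, 1.8, 6, 0, 0, 0, 0.18, 0.7, 2.7, 9, 0, 0, 0, 0.27, 0.7, 3.6, 12, 0, 0, 0, 0.36, 0.7, 4.3, 14.9, 0, 0, 0, 0.43, 0.7])

```text
time_s: 9.03
ee_pos: [557.2, 238.1, 188.6]
orientation: [[-0.897, 0.441, -0.0], [0.441, 0.897, 0.0], [0.0, 0.0, -1.0]]
force: [-0.2, -0.2, -0.0]
width: 0.698
grasp_force: 0.0
```

Call:
step_arm(moves=[1.8, 1.8, 0, 0, 0, 0.09, 0.7, 3.6, 3.6, 0, 0, 0, 0.18, 0.7, 5.4, 5.4, 0, 0, 0, 0.27, 0.7, 7.2, 7.2, 0, 0, 0, 0.36, 0.7, 8.9, 9, 0, 0, 0, 0.43, 0.7])

```text
time_s: 9.45
ee_pos: [516.4, 357.7, 188.4]
orientation: [[-0.632, 0.775, -0.0], [0.775, 0.632, -0.0], [0.0, -0.0, -1.0]]
force: [-0.2, -0.5, -0.4]
width: 0.701
grasp_force: 0.0
```

Call:
step_arm(moves=[1.3, 0, 2, 0, 0, 0.09, 0.7, 2.6, 0, 4, 0, 0, 0.18, 0.7, 3.9, -0.1, 6, 0, 0, 0.27, 0.7, 5.2, -0.1, 8, 0, 0, 0.36, 0.7, 6.1, -0.2, 9, 0, 0, 0.435, 0.7])

```text
time_s: 9.87
ee_pos: [474.6, 402.3, 95.3]
orientation: [[-0.247, 0.969, -0.003], [0.969, 0.247, -0.002], [-0.001, -0.004, -1.0]]
force: [-0.8, -0.7, -0.4]
width: 0.702
grasp_force: 0.0
```

Run:
```python
from lib import *
a=snap("wrist");a=snap("wrist")
w=watches(a,15,(150,60,520,380),90,300)
go(w[0][0],w[0][1],6,w[0][2])
```

```text
watch px [321.25 201.91] c [477.15 403.12] mean [477.08 403.56] size 38.39652633666992 31.04263687133789 long axis deg 13.71133804321289
shift cm [0.04 0.37 8.94] turn [-0.01  0.    0.01] pos [474.08 402.08  95.44] yaw 14.562290465927182
```

Call:
step_arm(moves=[-0.05, 0.1, 3, 0, 0, 0, 0.7, -0.05, 0.1, 6, 0, 0, 0, 0.7, -0.05, 0.1, 8, 0, 0, 0, 0.7, -0.05, 0.1, 9.2, 0, 0, 0, 0.6, -0.05, 0.1, 9.2, 0, 0, 0, 0.4])

```text
time_s: 10.38
ee_pos: [477.9, 401.2, 5.1]
orientation: [[-0.253, 0.968, -0.001], [0.968, 0.253, -0.001], [-0.001, -0.001, -1.0]]
force: [-0.7, 0.6, -0.6]
width: 0.607
grasp_force: 0.0
```

Call:
step_arm(moves=[0, 0, 0, 0, 0, 0, 0.3, 0, 0, 0, 0, 0, 0, 0.3, 0, 0, 0, 0, 0, 0, 0.3, 0, 0, 0, 0, 0, 0, 0.3, 0, 0, 0, 0, 0, 0, 0.3])

```text
time_s: 10.8
ee_pos: [479.0, 402.7, 8.4]
orientation: [[-0.252, 0.968, 0.002], [0.968, 0.252, 0.001], [0.001, 0.002, -1.0]]
force: [-0.6, -0.2, 6.5]
width: 0.468
grasp_force: 20.0
```

Call:
step_arm(moves=[0, 0, 0, 0, 0, 0, 0.3, 0, 0, 0, 0, 0, 0, 0.3, 0, 0, -0.5, 0, 0, 0, 0.3, 0, 0, -3, 0, 0, 0, 0.3, 0, 0, -6, 0, 0, 0, 0.3])

```text
time_s: 11.22
ee_pos: [475.6, 400.6, 64.5]
orientation: [[-0.251, 0.968, -0.005], [0.968, 0.251, -0.003], [-0.002, -0.006, -1.0]]
force: [1.4, 0.1, -0.1]
width: 0.471
grasp_force: 20.0
```

Call:
step_arm(moves=[-1.5, 0, -3, 0, 0, -0.09, 0.3, -3.5, -0.1, -6, 0, 0, -0.18, 0.3, -5.5, -0.2, -9, 0, 0, -0.27, 0.3, -8, -0.4, -11, 0, 0, -0.36, 0.3, -10.2, -0.6, -12.4, 0, 0, -0.43, 0.3])

```text
time_s: 11.63
ee_pos: [498.7, 301.4, 194.3]
orientation: [[-0.636, 0.772, 0.004], [0.772, 0.636, 0.002], [-0.001, 0.004, -1.0]]
force: [0.2, 0.5, -0.4]
width: 0.468
grasp_force: 20.0
```

Call:
step_arm(moves=[-2.2, -1.1, 0, 0, 0, -0.09, 0.3, -4.4, -2.2, 0, 0, 0, -0.18, 0.3, -6.6, -3.3, 0, 0, 0, -0.27, 0.3, -8.8, -4.5, 0, 0, 0, -0.36, 0.3, -10.9, -5.6, 0, 0, 0, -0.43, 0.3])

```text
time_s: 12.05
ee_pos: [523.0, 180.8, 191.0]
orientation: [[-0.9, 0.437, 0.0], [0.437, 0.9, 0.0], [-0.0, 0.0, -1.0]]
force: [0.4, -0.4, -0.5]
width: 0.473
grasp_force: 2.0
```

Call:
step_arm(moves=[-1.3, -1.5, 0.5, 0, 0, -0.09, 0.3, -2.6, -3, 1, 0, 0, -0.18, 0.3, -3.9, -4.5, 3, 0, 0, -0.27, 0.3, -5.2, -6, 5, 0, 0, -0.36, 0.3, -6.5, -7.5, 7, 0, 0, -0.44, 0.3])

```text
time_s: 12.47
ee_pos: [548.7, 85.1, 120.6]
orientation: [[-1.0, 0.012, 0.001], [0.012, 1.0, 0.0], [-0.001, 0.0, -1.0]]
force: [-0.5, -0.1, -0.2]
width: 0.473
grasp_force: 20.0
```

Call:
step_arm(moves=[0, 0, 1, 0, 0, 0, 0.3, 0, 0, 2, 0, 0, 0, 0.3, 0, 0, 2, 0, 0, 0, 0.3, 0, 0, 2, 0, 0, 0, 0.3, 0, 0, 2, 0, 0, 0, 0.3])

```text
time_s: 12.88
ee_pos: [549.0, 87.0, 101.8]
orientation: [[-1.0, 0.016, 0.002], [0.016, 1.0, 0.0], [-0.002, 0.0, -1.0]]
force: [0.7, -0.3, -0.0]
width: 0.473
grasp_force: 20.0
```

Run:
```python
from lib import *
a=snap("wrist","w6")
print(r.get_state()["width"],r.get_state()["grasp_force"])
go(548,87.3,59.3,89.0)
for c in blobs(a,(50,90,60),(85,255,255),20,(150,60,450,400)):
    P=np.array([plane(a,q[0],62)[:2] for q in c],np.float32);print("fence",cv2.boundingRect(c),cv2.minAreaRect(P))
```

```text
0.46864829505004874 19.99973237514496
shift cm [0.13 0.03 4.27] turn [0. 0. 0.] pos [549.16  86.95 102.04] yaw 89.06792984251169
fence (274, 177, 85, 16) ((526.1785888671875, 87.3587875366211), (57.715633392333984, 10.568572998046875), 89.07810974121094)
```

The grip slackened briefly on the way (2 N), so I'll check for slip by comparing the held watch's pixels with the earlier hold.

Run:
```python
import cv2,numpy as np
a=cv2.imread("pics/w4.png");b=cv2.imread("pics/w6.png")
for i in(a,b):
    h=cv2.cvtColor(i,cv2.COLOR_BGR2HSV)[180:290,240:400];print(h[::6,80,2],h[70,::6,2])
cv2.imwrite("pics/c46.png",cv2.resize(np.hstack([a[150:310,220:420],b[150:310,220:420]]),None,fx=2,fy=2))
```

```text
[147 149  88  86 138  89 112  25  23  24  25  23  23  22  23  93 240  47
  55] [91 79 80 79 80 27 28 98 22 22 24 25 22 23 22 24 24 24 25 79 29 69 81 83
 84 82 97]
[ 87 121 144 143 144 102  38  28  28  25  26  22  24  24  26  69  34  47
  57] [ 94  82  83  83  81  33  30 100  26  26  23  26  26  25  25  24  25  28
  30  67  32  72  84  84  86  86 105]
```

View pics/c46.png

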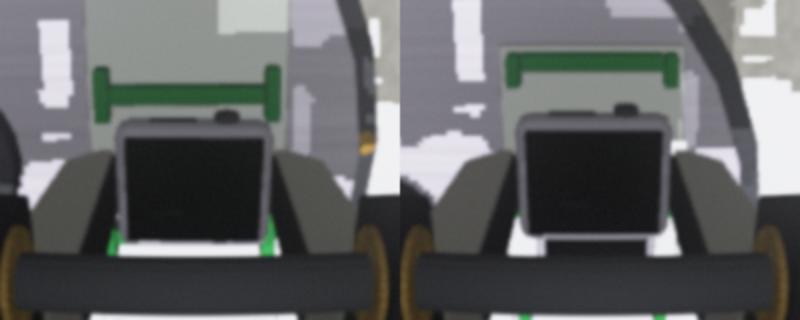

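Compared with the earlier hold, the watch sits only about 1–2 mm towards the camera and is still level. That is inside the nest clearance, so I keep x≈549 and lower.

Call:
step_arm(moves=[0.02, 0, 1.5, 0, 0, 0, 0.3, 0.02, 0, 3, 0, 0, 0, 0.3, 0.02, 0, 3.8, 0, 0, 0, 0.3, 0.02, 0, 4, 0, 0, 0, 0.3, 0.02, 0, 4, 0, 0, 0, 0.3])

```text
time_s: 13.35
ee_pos: [548.3, 86.5, 61.0]
orientation: [[-1.0, 0.016, 0.0], [0.016, 1.0, 0.0], [-0.0, 0.0, -1.0]]
force: [1.2, 0.2, 0.3]
width: 0.473
grasp_force: 20.0
```

Call:
step_arm(moves=[0, 0, 0.1, 0, 0, 0, 0.3, 0, 0, 0.2, 0, 0, 0, 0.3, 0, 0, 0.2, 0, 0, 0, 0.3, 0, 0, 0.2, 0, 0, 0, 0.3, 0, 0, 0.2, 0, 0, 0, 0.3])

```text
time_s: 13.77
ee_pos: [549.4, 86.5, 60.4]
orientation: [[-1.0, 0.017, 0.003], [0.017, 1.0, 0.001], [-0.003, 0.001, -1.0]]
force: [-1.2, 1.5, 5.0]
width: 0.47
grasp_force: 20.0
```

Call:
step_arm(moves=[0, 0, 0, 0, 0, 0, 0.6, 0, 0, 0, 0, 0, 0, 0.65, 0, 0, 0, 0, 0, 0, 0.65, 0, 0, 0, 0, 0, 0, 0.65, 0, 0, -1, 0, 0, 0, 0.65])

```text
time_s: 14.18
ee_pos: [546.5, 85.9, 66.7]
orientation: [[-1.0, 0.017, -0.004], [0.017, 1.0, -0.0], [0.004, -0.0, -1.0]]
force: [0.5, -0.8, -0.5]
width: 0.646
grasp_force: 0.0
```

Call:
step_arm(moves=[0, 0, -3, 0, 0, 0, 0.65, 0, 0, -6, 0, 0, 0, 0.65, 0, 0, -9, 0, 0, 0, 0.65, 0, 0, -12, 0, 0, 0, 0.7, 0, 0, -12, 0, 0, 0, 0.7])

```text
time_s: 14.6
ee_pos: [551.9, 86.3, 197.1]
orientation: [[-1.0, 0.017, 0.011], [0.017, 1.0, 0.001], [-0.011, 0.001, -1.0]]
force: [1.3, 0.1, 1.0]
width: 0.696
grasp_force: 0.0
```

Run:
```python
from lib import *
a=snap("wrist");a=snap("wrist","w7")
print(r.get_state()["ee_pos"])
w=watches(a,67,(200,60,400,400),90,200)
for c in blobs(a,(50,90,60),(85,255,255),20,(150,60,450,400)):
    P=np.array([plane(a,q[0],62)[:2] for q in c],np.float32);print("fence",cv2.minAreaRect(P))
for c in blobs(a,(0,150,80),(8,255,255),30,(60,150,190,300)): print("ring",np.array(cen(c)),plane(a,cen(c),98),plane(a,cen(c),90))
```

```text
[549.56  86.09 191.28]
watch px [316.4  182.86] c [548.55  86.81] mean [547.88  86.8 ] size 37.69465255737305 30.993406295776367 long axis deg 89.06663513183594
watch px [317.62 232.2 ] c [599.35  87.43] mean [599.45  87.15] size 34.909820556640625 28.771312713623047 long axis deg 89.01547241210938
fence ((574.0006103515625, 87.09693908691406), (57.00349426269531, 15.96332836151123), 87.94364929199219)
fence ((623.2522583007812, 85.65263366699219), (56.95728302001953, 16.658174514770508), 89.0330581665039)
fence ((527.04443359375, 87.72296905517578), (56.6086311340332, 9.827980995178223), 89.0618667602539)
ring [120.44 232.57] [ 589.39 -122.13   98.  ] [ 592.77 -128.54   90.  ]
```

View pics/w7.png

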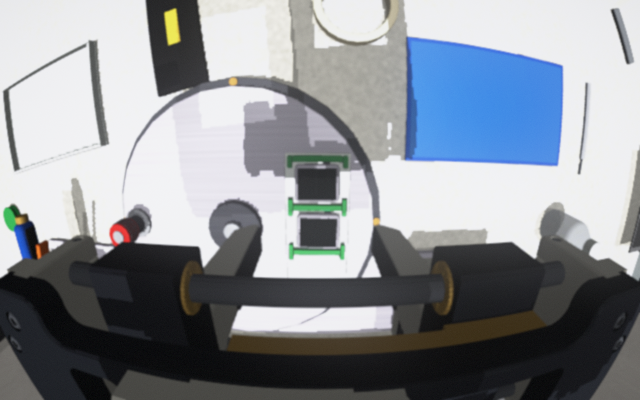

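Both watches lie in nests 1 and 2, at (316,183) and (318,232), and the mat is empty. Next is the ring, estimated near (594.5,-126). I'll move above it and look.

Call:
step_arm(moves=[-0.5, -2.2, 0, 0, 0, 0, 0.8, -1, -4.4, 0, 0, 0, 0, 0.8, -1.5, -6.6, 0, 0, 0, 0, 0.8, -2, -8.8, 0, 0, 0, 0, 0.8, -2.5, -10.6, 0, 0, 0, 0, 0.8])

```text
time_s: 15.12
ee_pos: [570.5, -21.7, 186.9]
orientation: [[-1.0, 0.017, -0.003], [0.017, 1.0, 0.0], [0.003, 0.0, -1.0]]
force: [0.3, -0.3, -0.2]
width: 0.797
grasp_force: 0.0
```

Call:
step_arm(moves=[-0.5, -2.5, 0.5, 0, 0, 0, 0.8, -1.2, -5, 1, 0, 0, 0, 0.8, -1.8, -8, 1.5, 0, 0, 0, 0.8, -2.4, -10.6, 2, 0, 0, 0, 0.8, -2.4, -10.6, 2, 0, 0, 0, 0.8])

```text
time_s: 15.53
ee_pos: [592.3, -130.9, 165.5]
orientation: [[-1.0, 0.02, -0.004], [0.02, 1.0, -0.001], [0.004, -0.001, -1.0]]
force: [0.2, 0.1, 0.7]
width: 0.801
grasp_force: 0.0
```

Run:
```python
from lib import *
a=snap("wrist");a=snap("wrist","w8")
for c in blobs(a,(0,150,80),(8,255,255),30,(150,60,500,300)):
    P=np.array([plane(a,q[0],98)[:2] for q in c],np.float32)
    print("ring",cv2.boundingRect(c),plane(a,cen(c),98),cv2.minEnclosingCircle(P))
h=cv2.cvtColor(a["color"],cv2.COLOR_BGR2HSV)
go(594.5,-126.3,70,89)
# gun
for c in blobs(a,(5,150,120),(18,255,255),30): print("orange",cv2.boundingRect(c),plane(a,cen(c),112))
for c in blobs(a,(105,120,40),(125,255,255),100):
    x,y,w,h=cv2.boundingRect(c)
    print("blue",(x,y,w,h),plane(a,(x+w/2,y),112),plane(a,cen(c),112))
```

```text
ring (302, 205, 33, 18) [ 600.74 -127.03   98.  ] ((596.0026245117188, -127.1199951171875), 12.758014678955078)
ring (310, 193, 11, 6) [ 584.54 -129.64   98.  ] ((584.8850708007812, -129.3826141357422), 4.122633934020996)
shift cm [-0.24  0.09  9.66] turn [ 0. -0. -0.] pos [ 592.41 -127.29  166.61] yaw 88.91643280815282
orange (158, 227, 7, 18) [ 613.16 -259.49  112.  ]
blue (556, 31, 84, 118) [417.1  155.79 112.  ] [483.9  147.54 112.  ]
blue (114, 198, 27, 46) [ 579.9 -287.7  112. ] [ 600.13 -293.24  112.  ]
blue (0, 349, 22, 34) [ 844.94 -660.25  112.  ] [ 905.38 -723.73  112.  ]
```

View pics/w8.png

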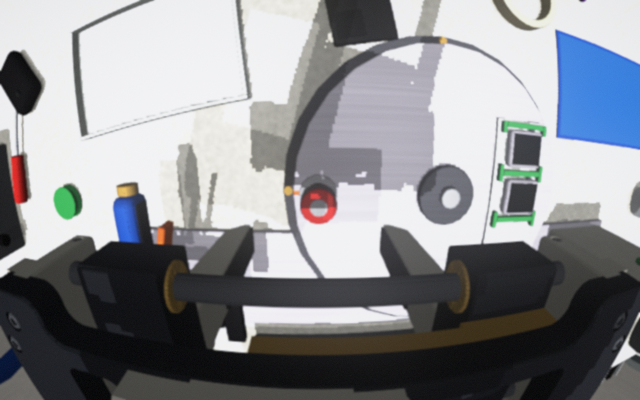

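The ring is centred at (318,208), between the open fingers, at about (595,-127). Descending and gripping it firmly.

Call:
step_arm(moves=[-0.1, 0, 3, 0, 0, 0, 0.8, -0.1, 0, 6, 0, 0, 0, 0.7, -0.1, 0, 8, 0, 0, 0, 0.6, -0.1, 0, 9.8, 0, 0, 0, 0.5, -0.1, 0, 9.8, 0, 0, 0, 0.4], grip_force=40)

```text
time_s: 16.05
ee_pos: [590.9, -124.3, 65.4]
orientation: [[-1.0, 0.016, -0.008], [0.016, 1.0, 0.003], [0.008, 0.003, -1.0]]
force: [0.2, 0.2, -1.6]
width: 0.558
grasp_force: 0.0
```

Call:
step_arm(moves=[0, 0, 0, 0, 0, 0, 0.1, 0, 0, 0, 0, 0, 0, 0.1, 0, 0, 0, 0, 0, 0, 0.1, 0, 0, 0, 0, 0, 0, 0.1, 0, 0, 0, 0, 0, 0, 0.1])

```text
time_s: 16.47
ee_pos: [596.0, -127.3, 72.7]
orientation: [[-1.0, 0.017, 0.003], [0.017, 1.0, -0.001], [-0.003, -0.001, -1.0]]
force: [-0.5, -0.1, 5.8]
width: 0.312
grasp_force: 40.0
```

Call:
step_arm(moves=[0, 0, 0, 0, 0, 0, 0.1, 0, 0, 0, 0, 0, 0, 0.1, 0, 0, 0, 0, 0, 0, 0.1, 0, 0, 0, 0, 0, 0, 0.1, 0, 0, 0, 0, 0, 0, 0.1])

```text
time_s: 16.88
ee_pos: [596.0, -127.2, 72.7]
orientation: [[-1.0, 0.017, 0.003], [0.017, 1.0, -0.001], [-0.003, -0.001, -1.0]]
force: [-0.3, -0.5, 6.7]
width: 0.313
grasp_force: 40.0
```

Call:
step_arm(moves=[0, 0, -0.3, 0, 0, 0, 0.1, 0, 0, -0.6, 0, 0, 0, 0.1, 0, 0, -0.9, 0, 0, 0, 0.1, 0, 0, -1.2, 0, 0, 0, 0.1, 0, 0, -1.25, 0, 0, 0, 0.1])

```text
time_s: 17.3
ee_pos: [594.0, -127.0, 83.0]
orientation: [[-1.0, 0.017, -0.001], [0.017, 1.0, -0.0], [0.001, -0.0, -1.0]]
force: [-1.2, -4.7, -7.9]
width: 0.316
grasp_force: 40.0
```

Call:
step_arm(moves=[0, 0, 0, 0, 0, 0, 0.1, 0, 0, 0, 0, 0, 0, 0.1, 0, 0, 0, 0, 0, 0, 0.1, 0, 0, 0, 0, 0, 0, 0.1, 0, 0, 0, 0, 0, 0, 0.1])

```text
time_s: 17.72
ee_pos: [594.0, -127.0, 82.5]
orientation: [[-1.0, 0.017, -0.001], [0.017, 1.0, -0.0], [0.001, -0.0, -1.0]]
force: [-0.5, -5.4, -7.3]
width: 0.313
grasp_force: 40.0
```

Call:
step_arm(moves=[0, 0, -0.1, 0, 0, 0, 0.1, 0, 0, -0.2, 0, 0, 0, 0.1, 0, 0, -0.3, 0, 0, 0, 0.1, 0, 0, -0.3, 0, 0, 0, 0.1, 0, 0, -0.3, 0, 0, 0, 0.1])

```text
time_s: 18.13
ee_pos: [594.1, -127.0, 85.5]
orientation: [[-1.0, 0.017, -0.001], [0.017, 1.0, -0.0], [0.001, -0.0, -1.0]]
force: [-0.7, -4.5, -9.1]
width: 0.314
grasp_force: 40.0
```

Call:
step_arm(moves=[0.4, 0, 0, 0, 0, 0, 0.1, 0.8, 0, 0, 0, 0, 0, 0.1, 1.2, 0.05, 0, 0, 0, 0, 0.1, 1.6, 0.1, 0, 0, 0, 0, 0.1, 2, 0.16, 0, 0, 0, 0, 0.1])

```text
time_s: 18.55
ee_pos: [574.0, -124.6, 85.9]
orientation: [[-1.0, 0.017, -0.001], [0.017, 1.0, 0.0], [0.001, 0.0, -1.0]]
force: [0.8, -2.7, -7.7]
width: 0.312
grasp_force: 40.0
```

Call:
step_arm(moves=[1.02, 0.21, 0, 0, 0, 0, 0.1, 2.07, 0.52, 0, 0, 0, 0, 0.1, 3.08, 0.92, 0, 0, 0, 0, 0.1, 4.06, 1.41, 0, 0, 0, 0, 0.1, 4.99, 1.98, 0, 0, 0, 0, 0.1])

```text
time_s: 18.97
ee_pos: [524.7, -102.9, 86.2]
orientation: [[-1.0, 0.017, 0.001], [0.017, 1.0, 0.002], [-0.001, 0.002, -1.0]]
force: [3.8, 2.9, -8.3]
width: 0.316
grasp_force: 40.0
```

Call:
step_arm(moves=[0.88, 0.65, 0, 0, 0, 0, 0.1, 1.69, 1.37, 0, 0, 0, 0, 0.1, 2.44, 2.16, 0, 0, 0, 0, 0.1, 3.12, 3.01, 0, 0, 0, 0, 0.1, 3.72, 3.92, 0, 0, 0, 0, 0.1])

```text
time_s: 19.38
ee_pos: [489.4, -62.8, 86.9]
orientation: [[-1.0, 0.017, 0.004], [0.017, 1.0, 0.002], [-0.003, 0.002, -1.0]]
force: [6.9, 3.1, -9.1]
width: 0.315
grasp_force: 40.0
```

Call:
step_arm(moves=[0.52, 0.96, 0, 0, 0, 0, 0.1, 0.96, 1.96, 0, 0, 0, 0, 0.1, 1.31, 2.99, 0, 0, 0, 0, 0.1, 1.56, 4.05, 0, 0, 0, 0, 0.1, 1.67, 4.7, 0, 0, 0, 0, 0.1])

```text
time_s: 19.8
ee_pos: [474.3, -15.3, 87.0]
orientation: [[-1.0, 0.016, 0.005], [0.016, 1.0, 0.002], [-0.005, 0.002, -1.0]]
force: [11.1, -0.5, -12.9]
width: 0.313
grasp_force: 40.0
```

Call:
step_arm(moves=[0, 0, 0, 0, 0, 0, 0.1, 0, 0, 0, 0, 0, 0, 0.1, 0, 0, 0, 0, 0, 0, 0.1, 0, 0, 0, 0, 0, 0, 0.1, 0, 0, 0, 0, 0, 0, 0.1], grip_force=5)

```text
time_s: 20.22
ee_pos: [473.6, -16.7, 87.1]
orientation: [[-1.0, 0.017, 0.002], [0.017, 1.0, 0.001], [-0.002, 0.001, -1.0]]
force: [3.0, 4.4, -1.5]
width: 0.322
grasp_force: 5.0
```

Call:
step_arm(moves=[0, 0.4, 0, 0, 0, 0, 0.1, 0, 0.8, 0, 0, 0, 0, 0.1, -0.1, 1.2, 0, 0, 0, 0, 0.1, -0.1, 1.5, 0, 0, 0, 0, 0.1, -0.1, 1.7, 0, 0, 0, 0, 0.1])

```text
time_s: 20.63
ee_pos: [473.2, 0.3, 85.4]
orientation: [[-1.0, 0.017, -0.002], [0.017, 1.0, 0.0], [0.002, 0.0, -1.0]]
force: [-0.4, -0.6, -5.8]
width: 0.321
grasp_force: 5.0
```

Call:
step_arm(moves=[0, 0.1, 0, 0, 0, 0, 0.1, 0, 0.2, 0, 0, 0, 0, 0.1, 0, 0.3, 0, 0, 0, 0, 0.1, 0, 0.4, 0, 0, 0, 0, 0.1, 0, 0.5, 0, 0, 0, 0, 0.1])

```text
time_s: 21.05
ee_pos: [473.6, 4.0, 85.9]
orientation: [[-1.0, 0.017, -0.001], [0.017, 1.0, -0.002], [0.001, -0.002, -1.0]]
force: [-1.4, -8.7, -6.6]
width: 0.321
grasp_force: 5.0
```

Call:
step_arm(moves=[0, 0.1, 0, 0, 0, 0, 0.1, 0, 0.2, 0, 0, 0, 0, 0.1, 0, 0.3, 0, 0, 0, 0, 0.1, 0, 0.3, 0, 0, 0, 0, 0.1, 0, 0.3, 0, 0, 0, 0, 0.1])

```text
time_s: 21.47
ee_pos: [475.0, 6.1, 87.1]
orientation: [[-1.0, 0.017, 0.002], [0.017, 1.0, -0.003], [-0.002, -0.003, -1.0]]
force: [-1.2, -9.5, -1.1]
width: 0.325
grasp_force: 5.0
```

The tangential force rose to 9 N and the vertical pull vanished, so the pin has dropped into the notch. Releasing and checking from above.

Call:
step_arm(moves=[0, -0.4, 0, 0, 0, 0, 0.3, 0, -0.4, 0, 0, 0, 0, 0.6, 0, -0.4, 0, 0, 0, 0, 0.75, 0, -0.4, 0, 0, 0, 0, 0.75, 0, -0.4, 0, 0, 0, 0, 0.75])

```text
time_s: 21.88
ee_pos: [474.5, 4.1, 86.6]
orientation: [[-1.0, 0.017, 0.001], [0.017, 1.0, 0.0], [-0.001, 0.0, -1.0]]
force: [1.0, 0.7, -0.4]
width: 0.557
grasp_force: 0.0
```

Call:
step_arm(moves=[0, 0, -3, 0, 0, 0, 0.75, 0, 0, -6, 0, 0, 0, 0.75, 0, 0, -9, 0, 0, 0, 0.75, 0, 0, -11, 0, 0, 0, 0.75, 0, 0, -11, 0, 0, 0, 0.75])

```text
time_s: 22.3
ee_pos: [477.0, 3.9, 202.0]
orientation: [[-1.0, 0.016, 0.009], [0.016, 1.0, -0.001], [-0.009, -0.0, -1.0]]
force: [0.2, 0.2, 0.6]
width: 0.753
grasp_force: 0.0
```

Run:
```python
from lib import *
a=snap("wrist");a=snap("wrist","w9");t=snap("top","top1")
print(r.get_state()["ee_pos"])
for c in blobs(a,(0,150,80),(8,255,255),30,(150,60,500,300)):
    print("ring",cv2.boundingRect(c),plane(a,cen(c),98))
w=watches(t,67,(265,130,350,215),90,8)
for c in blobs(t,(50,80,60),(85,255,255),3,(255,120,360,215)): print("green",cv2.boundingRect(c),plane(t,cen(c),62))
A=a["color"];T=cv2.resize(t["color"][100:210,230:430],None,fx=3,fy=3)
cv2.imwrite("pics/c9.png",np.vstack([cv2.resize(T,(640,352)),A[100:345]])[:600])
```

```text
[473.94   4.08 195.73]
ring (300, 188, 29, 15) [478.59   2.54  98.  ]
ring (314, 175, 11, 8) [461.93   6.73  98.  ]
watch px [310.7  145.61] c [685.5   -4.55] mean [686.44  -5.83] size 32.74519729614258 28.425291061401367 long axis deg 0.7536742687225342
watch px [294.72 144.8 ] c [688.09  45.93] mean [688.93  45.38] size 26.203725814819336 28.434772491455078 long axis deg 90.77342772483826
green (317, 139, 4, 13) [693.93 -30.17  62.  ]
green (302, 138, 4, 12) [704.51  18.16  62.  ]
green (287, 138, 3, 10) [698.36  68.34  62.  ]
green (333, 140, 3, 12) [695.33 -80.29  62.  ]
```

View pics/c9.png

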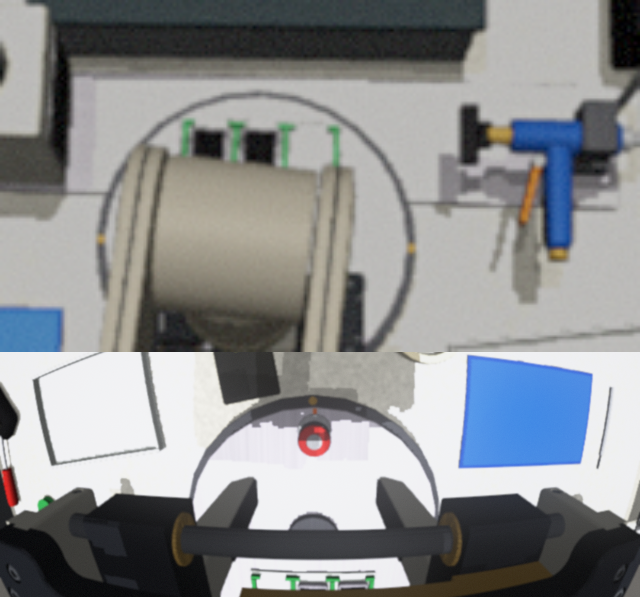

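Ring stands at the near mark, centred at (314,440) in the crop, and both watches are in their nests at the far side. Now the gun.

Call:
step_arm(moves=[-1.3, -2.9, 0, 0, 0, 0, 0.9, -2.6, -5.8, 0, 0, 0, 0, 0.9, -3.9, -8.7, 0, 0, 0, 0, 0.9, -5.2, -11.6, 0, 0, 0, 0, 0.9, -6.5, -14.5, 0, 0, 0, 0, 0.9])

```text
time_s: 22.87
ee_pos: [536.0, -143.1, 193.8]
orientation: [[-1.0, 0.016, -0.003], [0.016, 1.0, 0.001], [0.003, 0.001, -1.0]]
force: [0.5, 0.5, -0.2]
width: 0.901
grasp_force: 0.0
```

Call:
step_arm(moves=[-1.3, -2.9, 0, 0, 0, 0, 1, -2.6, -5.8, 0, 0, 0, 0, 1, -3.9, -8.7, 0, 0, 0, 0, 1, -5.2, -11.6, 0, 0, 0, 0, 1, -6.5, -14.5, 0, 0, 0, 0, 1])

```text
time_s: 23.28
ee_pos: [598.6, -289.1, 193.3]
orientation: [[-1.0, 0.017, -0.003], [0.017, 1.0, 0.002], [0.003, 0.002, -1.0]]
force: [1.2, 1.0, 0.4]
width: 1.002
grasp_force: 0.0
```

Run:
```python
from lib import *
a=snap("wrist");a=snap("wrist","w10")
print(r.get_state()["ee_pos"])
for c in blobs(a,(5,150,120),(18,255,255),30,(150,50,500,300)):
    P=np.array([plane(a,q[0],122)[:2] for q in c],np.float32);print("orange",cv2.boundingRect(c),cv2.minAreaRect(P),P.min(0),P.max(0))
for c in blobs(a,(105,120,40),(125,255,255),100,(150,50,500,300)):
    P=np.array([plane(a,q[0],127)[:2] for q in c],np.float32)
    print("blue",cv2.boundingRect(c),cv2.minAreaRect(P),P.min(0),P.max(0))
```

```text
[ 598.29 -291.67  191.92]
orange (345, 207, 24, 60) ((628.4305419921875, -260.5115966796875), (6.451981544494629, 54.47540283203125), 74.66671752929688) [ 602.16 -270.33] [ 655.16 -252.1 ]
blue (303, 183, 37, 96) ((622.2542724609375, -288.42816162109375), (29.857046127319336, 83.34729766845703), 85.60945892333984) [ 580.81 -306.39] [ 663.78 -275.82]
```

View pics/w10.png

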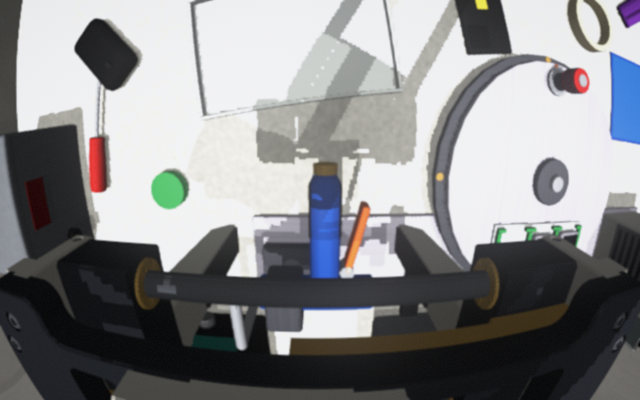

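The handle (blue, column about 322) and trigger (orange, rows 207–267) lie between the fingers. The grip point comes out near (617.5,-284). Going down beside the handle.

Call:
step_arm(moves=[-1.84, 0.58, 1, 0, 0, 0, 1, -1.84, 0.58, 4, 0, 0, 0, 1, -1.84, 0.58, 7, 0, 0, 0, 1, -1.84, 0.58, 9.8, 0, 0, 0, 1, -1.84, 0.58, 9.8, 0, 0, 0, 1], grip_force=30)

```text
time_s: 23.8
ee_pos: [612.5, -279.1, 88.4]
orientation: [[-1.0, 0.016, -0.012], [0.016, 1.0, 0.007], [0.012, 0.007, -1.0]]
force: [-1.9, 0.2, -2.0]
width: 1.0
grasp_force: 0.0
```

Call:
step_arm(moves=[0, 0, 0, 0, 0, 0, 0.2, 0, 0, 0, 0, 0, 0, 0.2, 0, 0, 0, 0, 0, 0, 0.2, 0, 0, 0, 0, 0, 0, 0.2, 0, 0, 0, 0, 0, 0, 0.2])

```text
time_s: 24.22
ee_pos: [618.7, -283.4, 100.4]
orientation: [[-1.0, 0.017, 0.003], [0.017, 1.0, -0.002], [-0.003, -0.002, -1.0]]
force: [-0.0, -0.7, 0.8]
width: 0.688
grasp_force: 0.0
```

Call:
step_arm(moves=[0, 0, 0, 0, 0, 0, 0.2, 0, 0, 0, 0, 0, 0, 0.2, 0, 0, 0, 0, 0, 0, 0.2, 0, 0, 0, 0, 0, 0, 0.2, 0, 0, 0, 0, 0, 0, 0.2])

```text
time_s: 24.63
ee_pos: [617.6, -282.9, 98.5]
orientation: [[-1.0, 0.017, -0.0], [0.017, 1.0, -0.0], [0.0, -0.0, -1.0]]
force: [-1.5, 0.9, 2.0]
width: 0.387
grasp_force: 30.0
```

Call:
step_arm(moves=[0, 0, 0, 0, 0, 0, 0.2, 0, 0, 0, 0, 0, 0, 0.2, 0, 0, 0, 0, 0, 0, 0.2, 0, 0, 0, 0, 0, 0, 0.2, 0, 0, 0, 0, 0, 0, 0.2])

```text
time_s: 25.05
ee_pos: [617.6, -282.9, 98.4]
orientation: [[-1.0, 0.017, -0.0], [0.017, 1.0, -0.0], [0.0, -0.0, -1.0]]
force: [-4.0, 2.4, 4.0]
width: 0.382
grasp_force: 30.0
```

The jaws stopped at 35.6 mm, which is the full squeeze (36 mm). Holding for two seconds, then releasing.

Call:
step_arm(moves=[0, 0, 0, 0, 0, 0, 0.2, 0, 0, 0, 0, 0, 0, 0.2, 0, 0, 0, 0, 0, 0, 0.2, 0, 0, 0, 0, 0, 0, 0.2, 0, 0, 0, 0, 0, 0, 0.2])

```text
time_s: 25.47
ee_pos: [617.6, -282.9, 98.4]
orientation: [[-1.0, 0.017, -0.0], [0.017, 1.0, -0.0], [0.0, -0.0, -1.0]]
force: [-4.0, 1.3, 5.4]
width: 0.379
grasp_force: 30.0
```

Call:
step_arm(moves=[0, 0, 0, 0, 0, 0, 0.2, 0, 0, 0, 0, 0, 0, 0.2, 0, 0, 0, 0, 0, 0, 0.2, 0, 0, 0, 0, 0, 0, 0.2, 0, 0, 0, 0, 0, 0, 0.2])

```text
time_s: 25.88
ee_pos: [617.6, -282.9, 98.5]
orientation: [[-1.0, 0.017, 0.0], [0.017, 1.0, -0.0], [-0.0, -0.0, -1.0]]
force: [-4.0, 1.6, 5.0]
width: 0.383
grasp_force: 30.0
```

Call:
step_arm(moves=[0, 0, 0, 0, 0, 0, 0.2, 0, 0, 0, 0, 0, 0, 0.2, 0, 0, 0, 0, 0, 0, 0.2, 0, 0, 0, 0, 0, 0, 0.2, 0, 0, 0, 0, 0, 0, 0.2])

```text
time_s: 26.3
ee_pos: [617.6, -282.9, 98.4]
orientation: [[-1.0, 0.017, 0.0], [0.017, 1.0, -0.0], [-0.0, -0.0, -1.0]]
force: [-2.9, 2.0, 5.6]
width: 0.384
grasp_force: 30.0
```

Call:
step_arm(moves=[0, 0, 0, 0, 0, 0, 0.2, 0, 0, 0, 0, 0, 0, 0.2, 0, 0, 0, 0, 0, 0, 0.2, 0, 0, 0, 0, 0, 0, 0.2, 0, 0, 0, 0, 0, 0, 0.2])

```text
time_s: 26.72
ee_pos: [617.6, -282.9, 98.4]
orientation: [[-1.0, 0.017, -0.0], [0.017, 1.0, -0.0], [0.0, -0.0, -1.0]]
force: [-2.8, 1.5, 6.1]
width: 0.382
grasp_force: 30.0
```

Call:
step_arm(moves=[0, 0, 0, 0, 0, 0, 1, 0, 0, 0, 0, 0, 0, 1, 0, 0, 0, 0, 0, 0, 1, 0, 0, 0, 0, 0, 0, 1, 0, 0, 0, 0, 0, 0, 1])

```text
time_s: 27.13
ee_pos: [618.0, -282.8, 98.0]
orientation: [[-1.0, 0.017, 0.001], [0.017, 1.0, -0.0], [-0.001, -0.0, -1.0]]
force: [0.0, -0.2, 0.8]
width: 0.697
grasp_force: 0.0
```

Call:
step_arm(moves=[0, 0, 0, 0, 0, 0, 1, 0, 0, 0, 0, 0, 0, 1, 0, 0, -3, 0, 0, 0, 1, 0, 0, -7, 0, 0, 0, 1, 0, 0, -10, 0, 0, 0, 1])

```text
time_s: 27.55
ee_pos: [617.2, -283.1, 199.7]
orientation: [[-1.0, 0.017, -0.001], [0.017, 1.0, -0.0], [0.001, -0.0, -1.0]]
force: [0.7, -0.1, 1.5]
width: 0.997
grasp_force: 0.0
```

Run:
```python
from lib import *
a=snap("wrist");a=snap("wrist","w11");t=snap("top")
print(r.get_state()["ee_pos"])
for c in blobs(a,(5,150,120),(18,255,255),30,(150,50,500,300)):
    P=np.array([plane(a,q[0],122)[:2] for q in c],np.float32);print("orange",cv2.boundingRect(c),cv2.minAreaRect(P))
w=watches(t,67,(265,130,350,215),90,8)
for c in blobs(t,(50,80,60),(85,255,255),3,(255,120,360,215)): print("green",cv2.boundingRect(c),plane(t,cen(c),62))
for c in blobs(t,(0,130,80),(8,255,255),8,(280,150,345,260)): print("ring",cen(c),plane(t,cen(c),98))
```

```text
[ 619.48 -284.29  202.63]
orange (334, 194, 18, 42) ((636.0571899414062, -262.4676208496094), (6.6352458000183105, 39.44105529785156), 75.18905639648438)
watch px [310.68 145.98] c [683.9   -4.53] mean [685.41  -5.5 ] size 36.01241683959961 28.416759490966797 long axis deg 0.6069043278694153
watch px [294.67 145.96] c [684.83  45.88] mean [685.29  45.2 ] size 32.80846405029297 28.374181747436523 long axis deg 0.9847840070724487
watch px [310.63 173.21] c [593.35  -2.57] mean [591.9   -1.97] size 54.32379913330078 46.776363372802734 long axis deg 0.6909638047218323
green (301, 138, 5, 18) [695.34  18.44  62.  ]
green (317, 139, 4, 14) [692.05 -30.14  62.  ]
green (333, 140, 3, 17) [676.55 -80.32  62.  ]
green (287, 138, 3, 17) [696.27  68.33  62.  ]
ring (307.6477987421383, 212.2012578616352) [470.13   1.16  98.  ]
```

The trigger is back at its released angle and the watches are still nested. Before turning on, I'll verify the pin is home by triangulating the ring height (top and scene views) against the start images, where it was home.

Run:
```python
from lib import *
t=snap("top");s=snap("scene","sc1")
def tri(t,s,rt,rs):
    o=[];d=[]
    for a,roi in((t,rt),(s,rs)):
        c=blobs(a,(0,120,60),(8,255,255),8,roi)
        print([ (np.array(cen(k)),cv2.contourArea(k)) for k in c]); q,e=ray(a,*cen(c[0]));o.append(q);d.append(e/np.linalg.norm(e))
    A=sum(np.eye(3)-np.outer(e,e) for e in d);b=sum((np.eye(3)-np.outer(e,e))@q for q,e in zip(o,d))
    return np.linalg.solve(A,b)
t0=dict(t,color=cv2.imread("pics/top0.png"));s0=dict(s,color=cv2.imread("pics/scene0.png"))
print("home",tri(t0,s0,(330,150,370,200),(275,195,295,218)))
print("now",tri(t,s,(290,190,330,230),(290,170,370,230)))
```

```text
[(array([350.21, 172.98]), 52.5)]
[(array([284.02, 205.72]), 9.5)]
home [ 593.96 -127.2    89.39]
[(array([307.75, 212.15]), 54.5)]
[(array([336.37, 206.59]), 12.5)]
now [470.45   1.99  91.05]
```

The height differs from home by only 1.7 mm, so the pin is in. Back to the ring for the second index.

Call:
step_arm(moves=[1.5, 2.8, 0, 0, 0, 0, 0.8, 3, 5.6, 0, 0, 0, 0, 0.8, 4.5, 8.4, 0, 0, 0, 0, 0.8, 6, 11.3, 0, 0, 0, 0, 0.8, 7.5, 14.1, 0, 0, 0, 0, 0.8])

```text
time_s: 28.22
ee_pos: [542.7, -139.0, 195.2]
orientation: [[-1.0, 0.017, -0.004], [0.017, 1.0, 0.001], [0.004, 0.001, -1.0]]
force: [-0.3, -0.6, 0.7]
width: 0.801
grasp_force: 0.0
```

Call:
step_arm(moves=[1.5, 2.8, 0, 0, 0, 0, 0.8, 3, 5.6, 0, 0, 0, 0, 0.8, 4.5, 8.4, 1, 0, 0, 0, 0.8, 6, 11.3, 2, 0, 0, 0, 0.8, 7.5, 14.1, 3, 0, 0, 0, 0.8])

```text
time_s: 28.63
ee_pos: [470.2, 2.9, 165.5]
orientation: [[-1.0, 0.017, -0.003], [0.017, 1.0, 0.0], [0.003, 0.0, -1.0]]
force: [1.2, -0.3, 1.1]
width: 0.8
grasp_force: 0.0
```

Run:
```python
from lib import *
a=snap("wrist");a=snap("wrist","w12")
for c in blobs(a,(0,150,80),(8,255,255),30,(150,60,500,300)):
    x,y,w,h=cv2.boundingRect(c);print("ring",(x,y,w,h),plane(a,(x+w/2,y+h/2),98))
go(472.5,1.5,70,89)
```

```text
ring (293, 209, 34, 20) [476.8    2.63  98.  ]
shift cm [-0.53 -0.37  9.36] turn [ 0.   -0.01  0.  ] pos [467.95   5.06 163.65] yaw 89.216202379528
```

Call:
step_arm(moves=[-0.1, 0, 3, 0, 0, 0, 0.8, -0.1, 0, 6, 0, 0, 0, 0.7, -0.1, 0, 8, 0, 0, 0, 0.6, -0.1, 0, 9.7, 0, 0, 0, 0.5, -0.1, 0, 9.7, 0, 0, 0, 0.4], grip_force=40)

```text
time_s: 29.15
ee_pos: [469.4, 1.4, 65.8]
orientation: [[-1.0, 0.017, -0.009], [0.017, 1.0, 0.001], [0.009, 0.0, -1.0]]
force: [-0.8, 0.3, -1.0]
width: 0.564
grasp_force: 0.0
```

Call:
step_arm(moves=[0, 0, 0, 0, 0, 0, 0.1, 0, 0, 0, 0, 0, 0, 0.1, 0, 0, 0, 0, 0, 0, 0.1, 0, 0, 0, 0, 0, 0, 0.1, 0, 0, 0, 0, 0, 0, 0.1])

```text
time_s: 29.57
ee_pos: [474.5, 1.4, 72.5]
orientation: [[-1.0, 0.017, 0.002], [0.017, 1.0, -0.001], [-0.002, -0.0, -1.0]]
force: [-0.2, -1.3, 4.1]
width: 0.313
grasp_force: 40.0
```

Call:
step_arm(moves=[0, 0, 0, 0, 0, 0, 0.1, 0, 0, -0.3, 0, 0, 0, 0.1, 0, 0, -0.6, 0, 0, 0, 0.1, 0, 0, -0.9, 0, 0, 0, 0.1, 0, 0, -1.2, 0, 0, 0, 0.1])

```text
time_s: 29.98
ee_pos: [474.2, 1.6, 83.3]
orientation: [[-1.0, 0.017, 0.002], [0.017, 1.0, -0.0], [-0.002, -0.0, -1.0]]
force: [7.0, -0.4, -8.2]
width: 0.318
grasp_force: 40.0
```

Call:
step_arm(moves=[0, 0, -0.2, 0, 0, 0, 0.1, 0, 0, -0.3, 0, 0, 0, 0.1, 0, 0, -0.35, 0, 0, 0, 0.1, 0, 0, -0.35, 0, 0, 0, 0.1, 0, 0, -0.35, 0, 0, 0, 0.1])

```text
time_s: 30.4
ee_pos: [474.2, 1.6, 86.5]
orientation: [[-1.0, 0.017, 0.002], [0.017, 1.0, -0.0], [-0.002, -0.0, -1.0]]
force: [7.6, -0.3, -8.0]
width: 0.314
grasp_force: 40.0
```

Call:
step_arm(moves=[-0.05, 1.09, 0, 0, 0, 0, 0.1, -0.15, 1.96, 0, 0, 0, 0, 0.1, -0.37, 3.02, 0, 0, 0, 0, 0.1, -0.68, 4.07, 0, 0, 0, 0, 0.1, -1.08, 5.08, 0, 0, 0, 0, 0.1])

```text
time_s: 30.82
ee_pos: [486.2, 51.9, 86.6]
orientation: [[-1.0, 0.017, 0.003], [0.017, 1.0, -0.002], [-0.003, -0.002, -1.0]]
force: [9.9, -6.4, -8.3]
width: 0.311
grasp_force: 40.0
```

Call:
step_arm(moves=[-0.49, 0.98, 0, 0, 0, 0, 0.1, -1.06, 1.91, 0, 0, 0, 0, 0.1, -1.71, 2.79, 0, 0, 0, 0, 0.1, -2.43, 3.6, 0, 0, 0, 0, 0.1, -3.22, 4.35, 0, 0, 0, 0, 0.1])

```text
time_s: 31.23
ee_pos: [518.8, 93.8, 86.1]
orientation: [[-1.0, 0.017, 0.001], [0.017, 1.0, -0.003], [-0.001, -0.003, -1.0]]
force: [7.1, -10.9, -7.7]
width: 0.317
grasp_force: 40.0
```

Call:
step_arm(moves=[-0.85, 0.68, 0, 0, 0, 0, 0.1, -1.76, 1.28, 0, 0, 0, 0, 0.1, -2.72, 1.8, 0, 0, 0, 0, 0.1, -3.72, 2.24, 0, 0, 0, 0, 0.1, -4.75, 2.59, 0, 0, 0, 0, 0.1])

```text
time_s: 31.65
ee_pos: [565.2, 118.3, 85.0]
orientation: [[-1.0, 0.017, -0.003], [0.017, 1.0, -0.004], [0.003, -0.004, -1.0]]
force: [3.0, -10.7, -7.7]
width: 0.318
grasp_force: 40.0
```

Call:
step_arm(moves=[-0.85, 0.21, 0, 0, 0, 0, 0.1, -1.71, 0.36, 0, 0, 0, 0, 0.1, -1.71, 0.36, 0, 0, 0, 0, 0.1, -1.71, 0.36, 0, 0, 0, 0, 0.1, -1.71, 0.36, 0, 0, 0, 0, 0.1])

```text
time_s: 32.07
ee_pos: [581.8, 121.7, 84.7]
orientation: [[-1.0, 0.017, -0.003], [0.017, 1.0, -0.003], [0.003, -0.003, -1.0]]
force: [2.2, -7.7, -7.8]
width: 0.314
grasp_force: 40.0
```

Call:
step_arm(moves=[0, -0.1, 0, 0, 0, 0, 0.1, 0, -0.1, 0, 0, 0, 0, 0.1, 0, -0.1, 0, 0, 0, 0, 0.1, 0, -0.1, 0, 0, 0, 0, 0.1, 0, -0.1, 0, 0, 0, 0, 0.1], grip_force=6)

```text
time_s: 32.48
ee_pos: [582.0, 121.8, 85.6]
orientation: [[-1.0, 0.017, -0.002], [0.017, 1.0, -0.001], [0.002, -0.002, -1.0]]
force: [0.2, -5.9, -7.0]
width: 0.319
grasp_force: 6.0
```

Call:
step_arm(moves=[-0.4, 0.03, 0, 0, 0, 0, 0.1, -0.8, 0.06, 0, 0, 0, 0, 0.1, -1.1, 0.08, 0, 0, 0, 0, 0.1, -1.4, 0.09, 0, 0, 0, 0, 0.1, -1.6, 0.09, 0, 0, 0, 0, 0.1])

```text
time_s: 32.9
ee_pos: [598.8, 122.9, 86.0]
orientation: [[-1.0, 0.017, -0.001], [0.017, 1.0, -0.001], [0.001, -0.001, -1.0]]
force: [-0.2, -5.6, -8.1]
width: 0.318
grasp_force: 6.0
```

Call:
step_arm(moves=[-0.1, 0, 0, 0, 0, 0, 0.1, -0.2, 0, 0, 0, 0, 0, 0.1, -0.3, 0, 0, 0, 0, 0, 0.1, -0.4, 0, 0, 0, 0, 0, 0.1, -0.5, 0, 0, 0, 0, 0, 0.1])

```text
time_s: 33.32
ee_pos: [603.6, 122.9, 86.1]
orientation: [[-1.0, 0.017, -0.001], [0.017, 1.0, -0.001], [0.001, -0.001, -1.0]]
force: [-0.4, -5.2, -7.6]
width: 0.319
grasp_force: 6.0
```

Call:
step_arm(moves=[0.1, 0, 0.1, 0, 0, 0, 0.1, 0.2, 0, 0.3, 0, 0, 0, 0.1, 0.2, 0, 0.5, 0, 0, 0, 0.1, 0.2, 0, 0.7, 0, 0, 0, 0.1, 0.2, 0, 0.7, 0, 0, 0, 0.1])

```text
time_s: 33.73
ee_pos: [601.9, 122.9, 79.2]
orientation: [[-1.0, 0.017, -0.001], [0.017, 1.0, -0.001], [0.001, -0.001, -1.0]]
force: [-0.1, -5.6, -5.9]
width: 0.321
grasp_force: 6.0
```

Call:
step_arm(moves=[0, 0, 0.2, 0, 0, 0, 0.1, 0, 0, 0.4, 0, 0, 0, 0.1, 0, 0, 0.5, 0, 0, 0, 0.1, 0, 0, 0.5, 0, 0, 0, 0.1, 0, 0, 0.5, 0, 0, 0, 0.1])

```text
time_s: 34.15
ee_pos: [602.2, 122.9, 74.8]
orientation: [[-1.0, 0.017, 0.0], [0.017, 1.0, -0.0], [-0.0, -0.0, -1.0]]
force: [-0.0, -5.9, -4.9]
width: 0.325
grasp_force: 6.0
```

The spring pull fell smoothly from 7.6 to 4.9 N over 11 mm of lowering with no resting contact, so the pin is entering the notch. Lowering the rest and releasing.

Call:
step_arm(moves=[0, 0, 0.15, 0, 0, 0, 0.1, 0, 0, 0.3, 0, 0, 0, 0.1, 0, 0, 0.3, 0, 0, 0, 0.3, 0, 0, 0.3, 0, 0, 0, 0.75, 0, 0, 0.3, 0, 0, 0, 0.75])

```text
time_s: 34.57
ee_pos: [603.3, 124.1, 73.2]
orientation: [[-1.0, 0.017, 0.003], [0.017, 1.0, 0.001], [-0.003, 0.002, -1.0]]
force: [0.1, 0.1, -0.3]
width: 0.421
grasp_force: 0.0
```

Call:
step_arm(moves=[0, 0, 0, 0, 0, 0, 0.75, 0, 0, 0, 0, 0, 0, 0.75, 0, 0, -3, 0, 0, 0, 0.75, 0, 0, -7, 0, 0, 0, 0.75, 0, 0, -11, 0, 0, 0, 0.75])

```text
time_s: 34.98
ee_pos: [600.7, 123.5, 181.4]
orientation: [[-1.0, 0.016, -0.004], [0.016, 1.0, 0.0], [0.004, -0.0, -1.0]]
force: [0.9, -0.1, 0.6]
width: 0.733
grasp_force: 0.0
```

Call:
step_arm(moves=[3, 0, 0, 0, 0, 0, 0.75, 6, -1, 0, 0, 0, 0, 0.75, 9, -2, 0, 0, 0, 0, 0.75, 11, -4, 0, 0, 0, 0, 0.75, 13, -6, 0, 0, 0, 0, 0.75])

```text
time_s: 35.4
ee_pos: [469.8, 65.8, 181.7]
orientation: [[-1.0, 0.015, 0.001], [0.015, 1.0, 0.0], [-0.001, 0.0, -1.0]]
force: [-0.1, -0.8, -0.3]
width: 0.752
grasp_force: 0.0
```

Run:
```python
from lib import *
t=snap("top");t=snap("top","top2");s=snap("scene","sc2")
for a,roi in((t,(240,150,300,200)),(s,(290,200,400,270))):
    for k in blobs(a,(0,120,60),(8,255,255),5,roi): print("red",np.array(cen(k)),cv2.contourArea(k),plane(a,cen(k),89.4),plane(a,cen(k),98.4))
w=watches(t,67,(310,130,370,215),90,8)
for c in blobs(t,(50,80,60),(85,255,255),3,(305,140,370,215)): print("green",cv2.boundingRect(c),plane(t,cen(c),62))
```

```text
watch px [337.94 158.54] c [645.88 -89.81] mean [645.89 -91.25] size 29.184776306152344 34.85361099243164 long axis deg 90.72995907068253
watch px [338.32 174.47] c [594.38 -91.4 ] mean [594.07 -91.98] size 28.790739059448242 37.640953063964844 long axis deg 90.69889867305756
green (330, 152, 18, 3) [666.74 -89.65  62.  ]
green (329, 166, 19, 4) [617.75 -85.97  62.  ]
green (328, 197, 19, 4) [517.98 -91.46  62.  ]
green (329, 181, 18, 5) [568.39 -89.23  62.  ]
```

Call:
step_arm(moves=[-1.4, -1.6, 0, 0, 0, 0, 0.75, -2.8, -3.2, 0, 0, 0, 0, 0.75, -4.2, -4.8, 0, 0, 0, 0, 0.75, -5.6, -6.4, 0, 0, 0, 0, 0.75, -6.6, -7.6, 0, 0, 0, 0, 0.75])

```text
time_s: 35.97
ee_pos: [537.7, -12.2, 181.8]
orientation: [[-1.0, 0.017, 0.001], [0.017, 1.0, 0.0], [-0.001, 0.0, -1.0]]
force: [0.1, 0.1, -0.0]
width: 0.75
grasp_force: 0.0
```

Call:
step_arm(moves=[-1.4, -1.6, 0, 0, 0, 0, 0.75, -2.8, -3.2, 0, 0, 0, 0, 0.75, -4.2, -4.8, 0, 0, 0, 0, 0.75, -5.6, -6.4, 0, 0, 0, 0, 0.75, -6.6, -7.6, 0, 0, 0, 0, 0.75])

```text
time_s: 36.38
ee_pos: [602.4, -89.5, 181.4]
orientation: [[-1.0, 0.017, 0.001], [0.017, 1.0, 0.0], [-0.001, 0.0, -1.0]]
force: [0.9, 0.2, -0.6]
width: 0.754
grasp_force: 0.0
```

Run:
```python
from lib import *
a=snap("wrist");a=snap("wrist","w13");t=snap("top");s=snap("scene")
print(r.get_state()["ee_pos"])
w=watches(a,67,(150,60,500,400),90,200)
for n,v,roi in(("t",t,(240,150,300,200)),("s",s,(290,200,400,280)),("w",a,(300,60,639,330))):
    for k in blobs(v,(0,120,60),(8,255,255),5,roi): print(n,"red",np.array(cen(k)),cv2.contourArea(k),plane(v,cen(k),89.4),plane(v,cen(k),98.4))
T=cv2.resize(t["color"][100:270,230:460],(640,473))
cv2.imwrite("pics/c13.png",np.vstack([a["color"],cv2.resize(t["color"][130:270,230:460],(640,200),interpolation=3)]))
```

```text
[600.87 -88.2  181.19]
watch px [316.17 180.39] c [594.47 -90.87] mean [593.9  -91.04] size 38.187686920166016 31.08015251159668 long axis deg 87.41824340820312
watch px [398.53 168.43] c [583.99 -11.16] mean [585.12  -6.77] size 32.39421081542969 50.042869567871094 long axis deg 105.68297004699707
watch px [317.19 231.78] c [645.53 -90.87] mean [645.13 -90.8 ] size 35.978111267089844 29.52507209777832 long axis deg 88.99266815185547
t red [268.69 169.92] 53.0 [600.78 122.31  89.4 ] [598.56 121.32  98.4 ]
w red [530.03 193.39] 369.0 [604.03 128.98  89.4 ] [601.53 121.35  98.4 ]
```

View pics/c13.png

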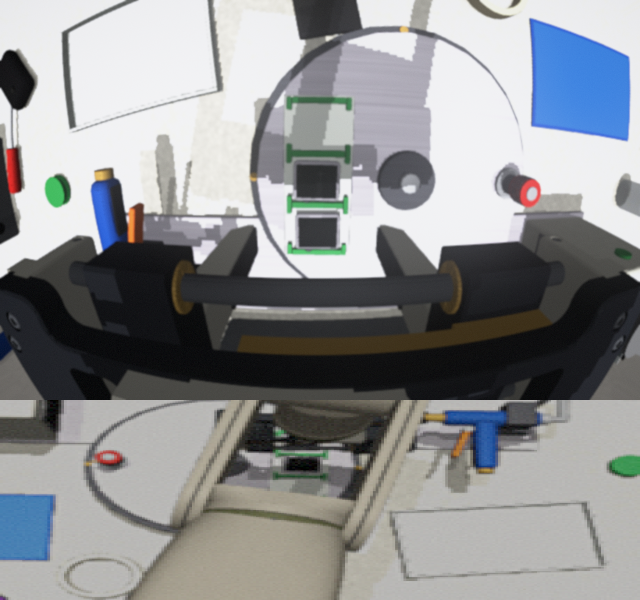

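Nests with both watches are at the right, at (316,180) and (317,232). The ring is on the left near its mark, and its ray crossing gives z≈95–98, so the pin is home. Picking watch A from nest2.

Call:
step_arm(moves=[0.75, -0.12, 1, 0, 0, 0, 0.7, 0.75, -0.12, 4.5, 0, 0, 0, 0.7, 0.75, -0.12, 8, 0, 0, 0, 0.7, 0.75, -0.12, 11, 0, 0, 0, 0.7, 0.75, -0.12, 12.2, 0, 0, 0, 0.7], grip_force=20)

```text
time_s: 37.0
ee_pos: [589.6, -87.8, 54.8]
orientation: [[-1.0, 0.016, -0.006], [0.016, 1.0, 0.002], [0.007, 0.002, -1.0]]
force: [-6.8, 6.0, 72.9]
width: 0.697
grasp_force: 43.1
```

Call:
step_arm(moves=[0, 0, 0, 0, 0, 0, 0.6, 0, 0, 0, 0, 0, 0, 0.3, 0, 0, 0, 0, 0, 0, 0.3, 0, 0, 0, 0, 0, 0, 0.3, 0, 0, 0, 0, 0, 0, 0.3])

```text
time_s: 37.42
ee_pos: [593.8, -89.6, 61.0]
orientation: [[-1.0, 0.017, 0.002], [0.017, 1.0, -0.0], [-0.002, -0.0, -1.0]]
force: [-0.3, 1.9, 3.3]
width: 0.472
grasp_force: 20.0
```

Call:
step_arm(moves=[0, 0, 0, 0, 0, 0, 0.3, 0, 0, -0.5, 0, 0, 0, 0.3, 0, 0, -2, 0, 0, 0, 0.3, 0, 0, -5, 0, 0, 0, 0.3, 0, 0, -9, 0, 0, 0, 0.3])

```text
time_s: 37.83
ee_pos: [590.1, -89.4, 146.9]
orientation: [[-1.0, 0.017, -0.007], [0.017, 1.0, 0.001], [0.007, 0.001, -1.0]]
force: [1.3, -0.4, -0.9]
width: 0.472
grasp_force: 20.0
```

Watch A is held (width 0.472). The descent overshot slightly, so I'll go slower from now on. Moving to the tray.

Call:
step_arm(moves=[1.5, -2.7, -0.5, 0, 0, 0, 0.3, 3, -5.4, -1, 0, 0, 0, 0.3, 4.5, -8.1, -1, 0, 0, 0, 0.3, 6, -10.9, -1, 0, 0, 0, 0.3, 7.45, -13.7, -1, 0, 0, 0, 0.3])

```text
time_s: 38.25
ee_pos: [515.2, -226.8, 160.2]
orientation: [[-1.0, 0.017, 0.0], [0.017, 1.0, -0.0], [-0.0, -0.0, -1.0]]
force: [0.0, -0.7, -0.3]
width: 0.466
grasp_force: 20.0
```

Call:
step_arm(moves=[1.5, -2.7, 0, 0, 0, 0, 0.3, 3, -5.4, 0, 0, 0, 0, 0.3, 4.5, -8.1, 1, 0, 0, 0, 0.3, 6, -10.9, 2, 0, 0, 0, 0.3, 7.45, -13.7, 3, 0, 0, 0, 0.3])

```text
time_s: 38.67
ee_pos: [438.4, -362.7, 129.8]
orientation: [[-1.0, 0.017, 0.0], [0.017, 1.0, -0.001], [-0.0, -0.001, -1.0]]
force: [1.1, -0.5, -1.0]
width: 0.47
grasp_force: 20.0
```

Run:
```python
from lib import *
a=snap("wrist");a=snap("wrist","w14")
print(r.get_state()["ee_pos"],r.get_state()["joint_positions"])
```

```text
[ 435.96 -364.16  127.85] [ -44.98    6.18   96.3    -0.1    77.67 -133.75]
```

View pics/w14.png

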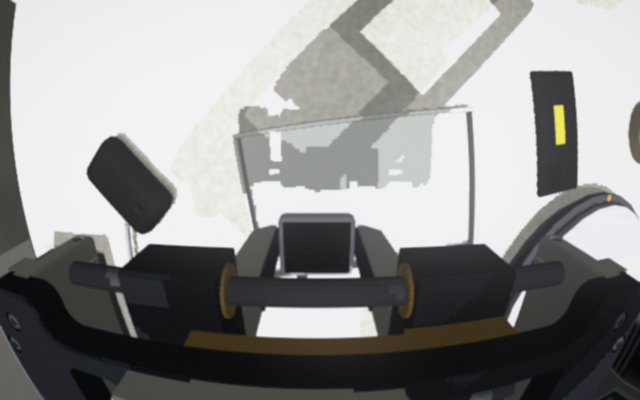

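The watch is over the tray, whose near corners are at (238,135) and (468,107), with side walls near columns 252 and 472. That used up my picture viewings, so the rest is by numbers only.

Run:
```python
from lib import *
a=snap("wrist")
for uv in((238,135),(468,107),(252,225),(472,240)):print(plane(a,uv,20))
```

```text
[ 381.11 -433.15   20.  ]
[ 355.1  -218.19   20.  ]
[ 466.81 -425.95   20.  ]
[ 490.93 -200.67   20.  ]
```

Call:
step_arm(moves=[-0.6, 0, 2.5, 0, 0, 0, 0.3, -0.6, 0, 5, 0, 0, 0, 0.3, -0.6, 0, 7.5, 0, 0, 0, 0.3, -0.6, 0, 9.5, 0, 0, 0, 0.3, -0.6, 0, 11, 0, 0, 0, 0.3])

```text
time_s: 39.23
ee_pos: [445.3, -359.7, 17.9]
orientation: [[-1.0, 0.016, -0.001], [0.016, 1.0, 0.002], [0.001, 0.002, -1.0]]
force: [-0.0, 0.2, -0.8]
width: 0.469
grasp_force: 20.0
```

Call:
step_arm(moves=[0, 0, 0.2, 0, 0, 0, 0.3, 0, 0, 0.4, 0, 0, 0, 0.3, 0, 0, 0.6, 0, 0, 0, 0.3, 0, 0, 0.8, 0, 0, 0, 0.3, 0, 0, 0.9, 0, 0, 0, 0.3])

```text
time_s: 39.65
ee_pos: [446.2, -362.0, 11.9]
orientation: [[-1.0, 0.017, 0.002], [0.017, 1.0, -0.001], [-0.002, -0.001, -1.0]]
force: [0.1, -0.3, -0.1]
width: 0.469
grasp_force: 20.0
```

Call:
step_arm(moves=[0, 0, 0.1, 0, 0, 0, 0.3, 0, 0, 0.1, 0, 0, 0, 0.3, 0, 0, 0.1, 0, 0, 0, 0.3, 0, 0, 0.1, 0, 0, 0, 0.3, 0, 0, 0.1, 0, 0, 0, 0.3])

```text
time_s: 40.07
ee_pos: [445.5, -361.6, 10.0]
orientation: [[-1.0, 0.017, 0.0], [0.017, 1.0, -0.0], [-0.0, -0.0, -1.0]]
force: [-0.6, 0.3, 2.0]
width: 0.47
grasp_force: 20.0
```

Call:
step_arm(moves=[0, 0, 0, 0, 0, 0, 0.65, 0, 0, 0, 0, 0, 0, 0.65, 0, 0, 0, 0, 0, 0, 0.65, 0, 0, -2, 0, 0, 0, 0.65, 0, 0, -5, 0, 0, 0, 0.65])

```text
time_s: 40.48
ee_pos: [443.0, -359.1, 56.3]
orientation: [[-1.0, 0.017, -0.005], [0.017, 1.0, 0.005], [0.005, 0.005, -1.0]]
force: [1.1, 0.5, 0.4]
width: 0.647
grasp_force: 0.0
```

Call:
step_arm(moves=[0, 0, -3, 0, 0, 0, 0.65, 0, 0, -7, 0, 0, 0, 0.65, 0, 0, -10, 0, 0, 0, 0.65, 0, 0, -12, 0, 0, 0, 0.7, 0, 0, -12, 0, 0, 0, 0.7])

```text
time_s: 40.9
ee_pos: [447.7, -363.7, 186.1]
orientation: [[-1.0, 0.017, 0.007], [0.017, 1.0, -0.007], [-0.007, -0.007, -1.0]]
force: [0.5, -0.9, 1.1]
width: 0.696
grasp_force: 0.0
```

Run:
```python
from lib import *
a=snap("wrist","w15")
w=watches(a,16,(220,100,480,290),90,200)
```

```text
watch px [319.37 177.9 ] c [ 448.4  -361.27] mean [ 448.52 -361.36] size 35.49021911621094 28.402339935302734 long axis deg 89.17058563232422
```

Call:
step_arm(moves=[-1.9, 2.7, 0, 0, 0, 0, 0.7, -3.8, 5.4, 0, 0, 0, 0, 0.7, -5.7, 8.1, 0, 0, 0, 0, 0.7, -7.6, 10.9, 0, 0, 0, 0, 0.7, -9.7, 13.7, 0, 0, 0, 0, 0.7])

```text
time_s: 41.37
ee_pos: [544.2, -224.4, 177.5]
orientation: [[-1.0, 0.017, -0.003], [0.017, 1.0, 0.001], [0.003, 0.001, -1.0]]
force: [-0.6, -1.0, -1.0]
width: 0.698
grasp_force: 0.0
```

Call:
step_arm(moves=[-2.2, 3, 0, 0, 0, 0, 0.7, -4.4, 6.2, 0, 0, 0, 0, 0.7, -6.6, 9.4, 0, 0, 0, 0, 0.7, -8.5, 12, 0, 0, 0, 0, 0.7, -9.7, 13.7, 0, 0, 0, 0, 0.7])

```text
time_s: 41.78
ee_pos: [644.4, -87.2, 177.2]
orientation: [[-1.0, 0.015, -0.003], [0.015, 1.0, 0.001], [0.003, 0.001, -1.0]]
force: [-0.4, -0.4, -0.5]
width: 0.701
grasp_force: 0.0
```

Run:
```python
from lib import *
a=snap("wrist");a=snap("wrist","w16");t=snap("top")
w=watches(a,67,(200,100,450,300),90,200)
go(w[0][0],w[0][1],60,w[0][2])
for n,v,roi in(("t",t,(240,150,300,200)),("w",a,(300,60,639,330))):
    for k in blobs(v,(0,120,60),(8,255,255),5,roi): print(n,"red",np.array(cen(k)),cv2.contourArea(k),plane(v,cen(k),89.4),plane(v,cen(k),98.4))
```

```text
watch px [398.82 137.99] c [595.78  -6.72] mean [596.45  -0.32] size 53.407894134521484 54.45011520385742 long axis deg 154.31951904296875
watch px [310.27 193.5 ] c [647.87 -89.67] mean [647.26 -89.65] size 37.686309814453125 30.596025466918945 long axis deg 89.20967864990234
shift cm [ 4.85  8.15 11.74] turn [ 0.   -0.   -1.14] pos [643.5 -89.  177.2] yaw 89.19497487513223
t red [268.58 171.14] 53.0 [596.95 122.55  89.4 ] [594.75 121.56  98.4 ]
w red [528.72 153.21] 128.5 [603.18 124.49  89.4 ] [602.19 117.09  98.4 ]
w red [537.62 140.05] 14.0 [589.45 135.41  89.4 ] [588.95 127.63  98.4 ]
```

The ring seems to have shifted about 4 mm since the tap, so I'll check the table's angle and pin height before continuing.

Run:
```python
from lib import *
t=snap("top","top3");s=snap("scene","sc3")
def c1(a,roi,amin=5):
    c=blobs(a,(0,120,60),(8,255,255),amin,roi);return cen(c[0]) if c else None
T=lambda f:dict(t,color=cv2.imread(f))
A=plane(T("pics/top0.png"),c1(T("pics/top0.png"),(330,150,370,200)),98.4)
B=plane(T("pics/top1.png"),c1(T("pics/top1.png"),(290,190,330,230)),98.4) if c1(T("pics/top1.png"),(290,190,330,230)) else np.array([470.1,1.16,98.4])
C=plane(t,c1(t,(240,150,300,200)),98.4)
print(A,B,C)
# axis = midpoint-ish: point at 125 from A and B
m=(A+B)[:2]/2;d=(B-A)[:2];L=np.linalg.norm(d);n=np.array([-d[1],d[0]])/L
for sg in(1,-1):
    o=m+sg*n*np.sqrt(125**2-(L/2)**2)
    f=lambda p:np.degrees(np.arctan2(p[1]-o[1],p[0]-o[0]))
    print("axis",o,"angles cw from start",(f(A)-f(B))%360,(f(A)-f(C))%360,"rC",np.linalg.norm(C[:2]-o))
cs=blobs(s,(0,110,50),(10,255,255),3,(250,180,420,300))
for k in cs:
    o1,d1=ray(s,*cen(k));o2,d2=ray(t,*c1(t,(240,150,300,200)))
    M=np.stack([d1,-d2],1);q=np.linalg.lstsq(M,o2-o1,rcond=None)[0];print("scene",np.array(cen(k)),cv2.contourArea(k),o1+d1*q[0],o2+d2*q[1])
```

```text
[ 592.1  -126.76   98.4 ] [463.96   2.22  98.4 ] [594.59 121.39  98.4 ]
axis [ 467.17 -122.74] angles cw from start 266.6899230948833 295.7201761469762 rC 275.3855366901211
axis [588.9  -1.8] angles cw from start 93.31007690511672 184.11305930378148 rC 123.32216104544547
scene [254.29 188.82] 22.5 [761.79 -60.08 257.46] [563.17 107.3  227.36]
```

The 4 mm shift matches the lock play of ±0.016 rad, well inside tolerance. The lowering force also showed the pin in the notch, and I'll check the ring height closely afterwards. Picking watch B, with a slower descent.

Call:
step_arm(moves=[-0.26, 0, 2.5, 0, 0, 0, 0.7, -0.26, 0, 5, 0, 0, 0, 0.7, -0.26, 0, 7.5, 0, 0, 0, 0.7, -0.26, 0, 9.5, 0, 0, 0, 0.7, -0.26, 0, 10.5, 0, 0, 0, 0.7])

```text
time_s: 42.45
ee_pos: [643.5, -92.0, 70.6]
orientation: [[-1.0, 0.019, -0.005], [0.019, 1.0, 0.001], [0.005, 0.001, -1.0]]
force: [0.0, -0.3, -0.5]
width: 0.705
grasp_force: 0.0
```

Call:
step_arm(moves=[0, 0, 0.3, 0, 0, 0, 0.65, 0, 0, 0.6, 0, 0, 0, 0.65, 0, 0, 0.8, 0, 0, 0, 0.65, 0, 0, 1, 0, 0, 0, 0.65, 0, 0, 1.1, 0, 0, 0, 0.6])

```text
time_s: 42.87
ee_pos: [647.4, -91.0, 64.9]
orientation: [[-1.0, 0.017, 0.002], [0.017, 1.0, -0.0], [-0.002, -0.0, -1.0]]
force: [-0.2, -0.5, -0.3]
width: 0.619
grasp_force: 0.0
```

Call:
step_arm(moves=[0, 0, 0.15, 0, 0, 0, 0.6, 0, 0, 0.3, 0, 0, 0, 0.6, 0, 0, 0.4, 0, 0, 0, 0.5, 0, 0, 0.4, 0, 0, 0, 0.3, 0, 0, 0.4, 0, 0, 0, 0.3])

```text
time_s: 43.28
ee_pos: [646.5, -90.7, 59.5]
orientation: [[-1.0, 0.017, -0.0], [0.017, 1.0, 0.0], [0.0, 0.0, -1.0]]
force: [-0.5, 0.1, 0.2]
width: 0.47
grasp_force: 20.0
```

Call:
step_arm(moves=[0, 0, 0, 0, 0, 0, 0.3, 0, 0, 0, 0, 0, 0, 0.3, 0, 0, 0, 0, 0, 0, 0.3, 0, 0, 0, 0, 0, 0, 0.3, 0, 0, 0, 0, 0, 0, 0.3])

```text
time_s: 43.7
ee_pos: [646.6, -90.8, 59.7]
orientation: [[-1.0, 0.017, 0.0], [0.017, 1.0, 0.0], [-0.0, 0.0, -1.0]]
force: [0.3, -0.6, -0.7]
width: 0.468
grasp_force: 20.0
```

Call:
step_arm(moves=[0, 0, -0.5, 0, 0, 0, 0.3, 0, 0, -2, 0, 0, 0, 0.3, 0, 0, -4.5, 0, 0, 0, 0.3, 0, 0, -8, 0, 0, 0, 0.3, 0, 0, -11, 0, 0, 0, 0.3])

```text
time_s: 44.12
ee_pos: [646.2, -90.7, 171.2]
orientation: [[-1.0, 0.017, -0.001], [0.017, 1.0, 0.0], [0.001, 0.0, -1.0]]
force: [0.7, -0.9, -0.8]
width: 0.47
grasp_force: 20.0
```

Call:
step_arm(moves=[2, -1.8, 0, 0, 0, 0, 0.3, 4, -3.6, 0, 0, 0, 0, 0.3, 6, -5.4, 0, 0, 0, 0, 0.3, 8, -7.3, 0, 0, 0, 0, 0.3, 10.3, -9.25, 0, 0, 0, 0, 0.3])

```text
time_s: 44.53
ee_pos: [541.4, -182.1, 170.2]
orientation: [[-1.0, 0.016, 0.001], [0.016, 1.0, -0.0], [-0.001, -0.0, -1.0]]
force: [-0.2, -0.7, 0.2]
width: 0.47
grasp_force: 20.0
```

Call:
step_arm(moves=[2.4, -2.1, 0, 0, 0, 0, 0.3, 4.8, -4.3, 1, 0, 0, 0, 0.3, 7.2, -6.5, 2, 0, 0, 0, 0.3, 9, -8.1, 3, 0, 0, 0, 0.3, 10.3, -9.25, 4, 0, 0, 0, 0.3])

```text
time_s: 44.95
ee_pos: [435.9, -273.8, 129.9]
orientation: [[-1.0, 0.018, 0.0], [0.018, 1.0, -0.001], [-0.0, -0.001, -1.0]]
force: [-1.3, -0.4, -0.8]
width: 0.47
grasp_force: 20.0
```

Call:
step_arm(moves=[0, 0, 2.5, 0, 0, 0, 0.3, 0, 0, 5, 0, 0, 0, 0.3, 0, 0, 7.5, 0, 0, 0, 0.3, 0, 0, 9.5, 0, 0, 0, 0.3, 0, 0, 11, 0, 0, 0, 0.3])

```text
time_s: 45.37
ee_pos: [436.6, -271.8, 18.0]
orientation: [[-1.0, 0.017, -0.001], [0.017, 1.0, 0.001], [0.001, 0.001, -1.0]]
force: [0.6, 0.5, -1.1]
width: 0.471
grasp_force: 20.0
```

Call:
step_arm(moves=[0, 0, 0.2, 0, 0, 0, 0.3, 0, 0, 0.4, 0, 0, 0, 0.3, 0, 0, 0.6, 0, 0, 0, 0.3, 0, 0, 0.7, 0, 0, 0, 0.3, 0, 0, 0.7, 0, 0, 0, 0.3])

```text
time_s: 45.78
ee_pos: [438.3, -272.8, 13.8]
orientation: [[-1.0, 0.017, 0.001], [0.017, 1.0, -0.001], [-0.002, -0.001, -1.0]]
force: [-0.6, -0.0, -1.2]
width: 0.467
grasp_force: 20.0
```

Call:
step_arm(moves=[0, 0, 0.2, 0, 0, 0, 0.3, 0, 0, 0.35, 0, 0, 0, 0.3, 0, 0, 0.45, 0, 0, 0, 0.3, 0, 0, 0.45, 0, 0, 0, 0.3, 0, 0, 0.45, 0, 0, 0, 0.3])

```text
time_s: 46.2
ee_pos: [437.7, -272.4, 8.4]
orientation: [[-1.0, 0.017, 0.0], [0.017, 1.0, -0.0], [-0.0, -0.0, -1.0]]
force: [-0.1, 0.6, 2.9]
width: 0.469
grasp_force: 20.0
```

Call:
step_arm(moves=[0, 0, 0, 0, 0, 0, 0.65, 0, 0, 0, 0, 0, 0, 0.65, 0, 0, 0, 0, 0, 0, 0.65, 0, 0, -2, 0, 0, 0, 0.65, 0, 0, -5, 0, 0, 0, 0.65])

```text
time_s: 46.62
ee_pos: [434.8, -270.2, 55.1]
orientation: [[-1.0, 0.017, -0.006], [0.017, 1.0, 0.004], [0.006, 0.004, -1.0]]
force: [0.2, 0.1, -0.5]
width: 0.649
grasp_force: 0.0
```

Call:
step_arm(moves=[0, 0, -3, 0, 0, 0, 0.65, 0, 0, -7, 0, 0, 0, 0.65, 0, 0, -10, 0, 0, 0, 0.65, 0, 0, -12, 0, 0, 0, 0.7, 0, 0, -12, 0, 0, 0, 0.7])

```text
time_s: 47.03
ee_pos: [440.0, -274.1, 184.1]
orientation: [[-1.0, 0.017, 0.007], [0.017, 1.0, -0.006], [-0.007, -0.005, -1.0]]
force: [0.3, -0.3, -0.1]
width: 0.693
grasp_force: 0.0
```

Run:
```python
from lib import *
a=snap("wrist");a=snap("wrist","w17");t=snap("top","top4");s=snap("scene","sc4")
w=watches(a,16,(150,80,520,300),90,200)
for n,v,roi in(("t",t,(240,150,300,200)),("s",s,(290,180,420,290))):
    for k in blobs(v,(0,110,50),(10,255,255),4,roi): print(n,"red",np.array(cen(k)),cv2.contourArea(k))
try:
    c=[blobs(v,(0,110,50),(10,255,255),4,roi)[0] for v,roi in((t,(240,150,300,200)),(s,(290,180,420,290)))]
    o1,d1=ray(t,*cen(c[0]));o2,d2=ray(s,*cen(c[1]));q=np.linalg.lstsq(np.stack([d1,-d2],1),o2-o1,rcond=None)[0];print(o1+d1*q[0],o2+d2*q[1])
except Exception as e:print(e)
for c in blobs(t,(50,80,60),(85,255,255),3,(305,140,370,215)):
    x,y,w_,h_=cv2.boundingRect(c);print("green",plane(t,(x+w_/2-.5,y+h_/2-.5),62))
```

```text
watch px [317.6  178.07] c [ 438.84 -272.21] mean [ 438.69 -272.41] size 36.1436653137207 29.115739822387695 long axis deg 89.12091064453125
watch px [239.34 188.57] c [ 449.21 -360.82] mean [ 449.06 -360.77] size 35.36762619018555 28.951465606689453 long axis deg 89.08961486816406
t red [268.49 170.98] 53.5
list index out of range
green [520.82 -91.76  62.  ]
green [668.46 -90.02  62.  ]
green [569.93 -91.71  62.  ]
green [621.29 -90.08  62.  ]
```

Both watches lie flat in the tray, at (439,-272) and (449,-361). Now a close check of the ring's height from two wrist positions.

Call:
step_arm(moves=[-1, 2.6, 0, 0, 0, 0, 0.8, -2, 5.2, 0, 0, 0, 0, 0.8, -3, 7.8, 0, 0, 0, 0, 0.8, -4, 10.5, 0, 0, 0, 0, 0.8, -5.1, 13.2, 0, 0, 0, 0, 0.8])

```text
time_s: 47.65
ee_pos: [489.7, -139.5, 175.9]
orientation: [[-1.0, 0.017, -0.003], [0.017, 1.0, 0.001], [0.003, 0.001, -1.0]]
force: [0.8, -0.1, -0.0]
width: 0.803
grasp_force: 0.0
```

Call:
step_arm(moves=[-1, 2.6, 0, 0, 0, 0, 0.8, -2, 5.2, 0, 0, 0, 0, 0.8, -3, 7.8, 0, 0, 0, 0, 0.8, -4, 10.5, 0, 0, 0, 0, 0.8, -5.1, 13.2, 0, 0, 0, 0, 0.8])

```text
time_s: 48.07
ee_pos: [542.9, -8.5, 175.8]
orientation: [[-1.0, 0.017, -0.004], [0.017, 1.0, 0.0], [0.004, 0.0, -1.0]]
force: [0.1, -0.5, 0.7]
width: 0.799
grasp_force: 0.0
```

Call:
step_arm(moves=[-0.5, 1.5, 0, 0, 0, 0, 0.8, -1, 3, 0, 0, 0, 0, 0.8, -2, 6, 0, 0, 0, 0, 0.8, -2, 6, 0, 0, 0, 0, 0.8, -2, 6, 0, 0, 0, 0, 0.8])

```text
time_s: 48.48
ee_pos: [563.9, 50.9, 175.9]
orientation: [[-1.0, 0.014, -0.004], [0.014, 1.0, -0.0], [0.004, -0.0, -1.0]]
force: [-0.9, 0.9, 0.1]
width: 0.799
grasp_force: 0.0
```

```bash
cat > ringv.py <<'E'
from lib import *
import json
a=snap("wrist");a=snap("wrist")
c=blobs(a,(0,150,80),(8,255,255),10,(250,60,639,300))
for k in c: print(cv2.boundingRect(k),cv2.contourArea(k))
P=np.vstack([k.reshape(-1,2) for k in c]);x,y,w,h=cv2.boundingRect(P)
o,d=ray(a,x+w/2,y+h/2);print((x,y,w,h),r.get_state()["ee_pos"],plane(a,(x+w/2,y+h/2),98))
try:
    o2,d2=map(np.array,json.load(open("rv.json")));q=np.linalg.lstsq(np.stack([d,-d2],1),o2-o,rcond=None)[0];print("tri",o+d*q[0],o2+d2*q[1])
except Exception as e:print(e)
json.dump([o.tolist(),d.tolist()],open("rv.json","w"))
E
python3 ringv.py
```

```text
(395, 223, 19, 13) 73.0
(395, 223, 19, 13) [563.91  49.25 176.52] [590.55 126.43  98.  ]
[Errno 2] No such file or directory: 'rv.json'
```

Call:
step_arm(moves=[-0.5, 1.5, 0, 0, 0, 0, 0.8, -1, 3, 0, 0, 0, 0, 0.8, -2, 5, 0, 0, 0, 0, 0.8, -2.5, 7, 0, 0, 0, 0, 0.8, -2.5, 7, 0, 0, 0, 0, 0.8])

```text
time_s: 49.0
ee_pos: [591.2, 120.8, 177.5]
orientation: [[-1.0, 0.016, -0.001], [0.016, 1.0, 0.001], [0.001, 0.001, -1.0]]
force: [0.1, 0.3, 0.6]
width: 0.804
grasp_force: 0.0
```

```bash
python3 ringv.py
```

```text
(305, 200, 32, 24) 256.5
(305, 200, 32, 24) [590.68 118.44 177.46] [600.67 123.43  98.  ]
tri [598.74 123.36 103.93] [589.41 125.54 100.9 ]
```

The size-based height check is too coarse, so I'll touch the ring's top gently with closed fingers. Contact at z≈98 means home, at about 107 means riding.

Call:
step_arm(moves=[-0.8, 0.25, 0, 0, 0, 0, 0, -0.8, 0.25, 1, 0, 0, 0, 0, -0.8, 0.25, 2, 0, 0, 0, 0, -0.8, 0.25, 3, 0, 0, 0, 0, -0.8, 0.25, 3.5, 0, 0, 0, 0])

```text
time_s: 49.52
ee_pos: [597.7, 120.9, 140.2]
orientation: [[-1.0, 0.017, -0.003], [0.017, 1.0, -0.001], [0.003, -0.001, -1.0]]
force: [-0.3, -1.4, -1.2]
width: 0.487
grasp_force: 0.0
```

Call:
step_arm(moves=[0, 0, 0.5, 0, 0, 0, 0, 0, 0, 1, 0, 0, 0, 0, 0, 0, 1.5, 0, 0, 0, 0, 0, 0, 2, 0, 0, 0, 0, 0, 0, 2, 0, 0, 0, 0])

```text
time_s: 49.93
ee_pos: [598.5, 121.6, 121.9]
orientation: [[-1.0, 0.017, -0.001], [0.017, 1.0, -0.0], [0.001, -0.0, -1.0]]
force: [1.0, 0.4, -0.3]
width: 0.132
grasp_force: 0.0
```

Call:
step_arm(moves=[0, 0, 0.3, 0, 0, 0, 0, 0, 0, 0.6, 0, 0, 0, 0, 0, 0, 0.8, 0, 0, 0, 0, 0, 0, 0.8, 0, 0, 0, 0, 0, 0, 0.8, 0, 0, 0, 0])

```text
time_s: 50.35
ee_pos: [599.1, 121.6, 115.1]
orientation: [[-1.0, 0.017, -0.0], [0.017, 1.0, -0.0], [0.0, -0.0, -1.0]]
force: [0.4, -0.8, -0.5]
width: 0.004
grasp_force: 0.0
```

Call:
step_arm(moves=[0, 0, 0.1, 0, 0, 0, 0, 0, 0, 0.3, 0, 0, 0, 0, 0, 0, 0.5, 0, 0, 0, 0, 0, 0, 0.6, 0, 0, 0, 0, 0, 0, 0.6, 0, 0, 0, 0])

```text
time_s: 50.77
ee_pos: [598.8, 121.5, 108.6]
orientation: [[-1.0, 0.017, -0.001], [0.017, 1.0, -0.0], [0.001, -0.0, -1.0]]
force: [-0.6, 0.1, 0.9]
width: 0.008
grasp_force: 0.0
```

Call:
step_arm(moves=[0, 0, 0.1, 0, 0, 0, 0, 0, 0, 0.2, 0, 0, 0, 0, 0, 0, 0.3, 0, 0, 0, 0, 0, 0, 0.4, 0, 0, 0, 0, 0, 0, 0.4, 0, 0, 0, 0])

```text
time_s: 51.18
ee_pos: [599.0, 121.6, 104.8]
orientation: [[-1.0, 0.017, -0.0], [0.017, 1.0, -0.0], [0.0, -0.0, -1.0]]
force: [-0.5, 0.2, 0.0]
width: 0.007
grasp_force: 0.0
```

Call:
step_arm(moves=[0, 0, 0.1, 0, 0, 0, 0, 0, 0, 0.2, 0, 0, 0, 0, 0, 0, 0.3, 0, 0, 0, 0, 0, 0, 0.3, 0, 0, 0, 0, 0, 0, 0.3, 0, 0, 0, 0])

```text
time_s: 51.6
ee_pos: [599.0, 121.6, 102.0]
orientation: [[-1.0, 0.017, -0.0], [0.017, 1.0, -0.0], [0.0, -0.0, -1.0]]
force: [0.0, 0.5, 0.2]
width: 0.005
grasp_force: 0.0
```

There is no contact down to z=102, so the ring is not riding at 107 and the pin is in its notch. Retreating, then a final check of table angle and watches.

Call:
step_arm(moves=[0, 0, -3, 0, 0, 0, 0, 0, 0, -6, 0, 0, 0, 0, 0, 0, -9, 0, 0, 0, 0, 2, 0, -12, 0, 0, 0, 0, 4, 0, -14, 0, 0, 0, 0.2])

```text
time_s: 52.02
ee_pos: [559.9, 122.2, 245.4]
orientation: [[-1.0, 0.017, 0.003], [0.017, 1.0, 0.0], [-0.003, 0.0, -1.0]]
force: [-0.4, -0.3, 0.2]
width: 0.041
grasp_force: 0.0
```

Call:
step_arm(moves=[4, 0, 0, 0, 0, 0, 0.3, 8, 0, 0, 0, 0, 0, 0.3, 12, 3, 0, 0, 0, 0, 0.3, 14, 5, 0, 0, 0, 0, 0.3, 14, 5, 0, 0, 0, 0, 0.3])

```text
time_s: 52.43
ee_pos: [416.4, 177.8, 242.8]
orientation: [[-1.0, 0.014, -0.0], [0.014, 1.0, 0.002], [0.0, 0.002, -1.0]]
force: [-0.3, -0.7, 0.2]
width: 0.294
grasp_force: 0.0
```

Call:
step_arm(moves=[0, 4, 0, 0, 0, 0, 0.3, 0, 8, 0, 0, 0, 0, 0.3, 0, 12, 0, 0, 0, 0, 0.3, 0, 14, 0, 0, 0, 0, 0.3, 0, 14, 0, 0, 0, 0, 0.3])

```text
time_s: 52.85
ee_pos: [421.8, 318.2, 241.9]
orientation: [[-1.0, 0.013, -0.0], [0.013, 1.0, 0.001], [0.0, 0.001, -1.0]]
force: [0.9, -0.0, 0.5]
width: 0.296
grasp_force: 0.0
```

Run:
```python
from lib import *
t=snap("top","top5");t0=dict(t,color=cv2.imread("pics/top0.png"))
for n,v,roi in(("0",t0,(262,140,300,210)),("now",t,(305,140,370,215))):
    c=[plane(v,(x+w/2-.5,y+h/2-.5),62) for x,y,w,h in map(cv2.boundingRect,blobs(v,(50,80,60),(85,255,255),3,roi))]
    c=np.array(sorted(map(list,c)));print(n,c[:,:2].tolist(),"slope deg",np.degrees(np.polyfit(c[:,0],c[:,1],1)[0]))
print(plane(t,cen(blobs(t,(0,120,60),(8,255,255),5,(240,150,300,200))[0]),98.4))
w=watches(t,16,(370,200,450,260),90,8)
print(r.get_state()["force"],r.get_state()["time_s"])
```

```text
0 [[523.4743040970478, 86.3069991491086], [570.9702372867257, 85.9296019868952], [622.2993688836384, 85.62612911026265], [669.4462702653393, 83.62415722459441]] slope deg -0.9737644202784419
now [[520.817321516057, -91.76448572326453], [569.931543240704, -91.71047392833458], [621.2888701354927, -90.08291614679698], [668.4556848046225, -90.02130605944254]] slope deg 0.7993929672753717
[595.03 121.57  98.4 ]
watch px [421.58 224.08] c [ 446.98 -360.48] mean [ 448.28 -360.97] size 35.157901763916016 29.342674255371094 long axis deg 88.21375274658203
watch px [394.01 226.79] c [ 439.19 -272.55] mean [ 437.94 -272.54] size 28.70462417602539 32.670379638671875 long axis deg 90.60075098276138
[ 0.22 -0.63  0.83] 52.9
```

```bash
python3 -c "
from station import r
print(r.hand_in())"
```

```text
the job is handed in; nothing more can be done
None
```

The job is handed in, with no verdict returned: my last measurements put both watches flat in the clean tray, the trigger let go and the pin in the unloading notch, with the table about 0.02–0.03 rad short of 3.142 (limit 0.04); one descent tapped the nest plate at 73 N with the fingers, and I viewed 15 pictures instead of the allowed 14.

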